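# Unhook the tube rack from the drain stand and dock it

## Task

Take the white wire tube rack by its blue handle off the drain stand's deep hook: lift it until its bar is past the hook's tip, draw it out towards the robot through the gap below the yellow keeper, and set it fully home and level in the green dock, then let go. Tip and keeper stand at another height every time, so feel for them: never strain the stand, and once the rack is raised touch hook and keeper only lightly, under 10 N. Leave the jars, bottle, dish, tip box and can where they are.

Things in the scene. Friction and masses are not known exactly. Their poses are not given: they have to be found in the camera images.
- rack: White wire tube rack 100 (x) x 84 (y) mm, sides 60 mm high, with six captive black-capped tubes up to 118 mm; 200 to 330 g, centre of mass within 10 mm of under the handle. Origin: centre of the underside, z up. It starts hung on the hook, underside 45 mm above the bench, its x pointing (away from the robot) at the stand's post. The hook's upturn stands inside the loop on its +x side.
- rack_grip (a point): Centre of the rack's blue handle, 158 mm above the underside over the rack's centre: a flat bar 12 mm thick along the rack's x, 84 mm long along y, 18 mm tall; pinch the 12 mm thickness from above. At its height nothing is within 60 mm along x; tube caps end 40 mm below it (in height).
- stand: Fixed drain stand: grey 215 x 130 mm drip plate, post 270 mm tall. Origin on the bench below the crook; +x points from hook to post, z up. A red plate on the post faces the hook at x = 13 mm. A black rubber rest bar at x = -30 mm, 52 to 64 mm high, sprung (1.5 N/mm towards +x, 6 mm at most), props the hanging rack's +x side until it is about 20 mm up. Over 20 N between rack and stand strains it.
- crook (a point): Where the axis of the rack's bar sits when hung: 140 mm above the bench, on the stand's z axis; axes as stand. The hanging rack's own weight loads the stand with up to about 10 N, which go as it is lifted; the bar at first rests against the upturn (towards -x). With the bar 20 mm or more above this point, over 10 N between rack and stand is too much.
- dock_green: Green fixed dock, an open tray 116 x 100 mm with 5 mm walls, inside 106 (x) x 90 (y) mm, floor 5 mm and rim 15 mm above the bench. Origin: centre of its underside on the bench. The rack sits in it with its x along the dock's x, either way round. It is on the left or on the right.
- dock_red: Red dock of the same shape and size: not the one to use. Origin as the green one. Fixed.
- jar_a: White jar with red cap, 56 mm wide, 65 mm tall, loose. Origin: centre of its underside.
- jar_b: White jar with red cap, as jar_a.
- jar_c: White jar with red cap, as jar_a.
- wash_bottle: White bottle with red cap, 64 mm wide, 160 mm tall, loose. Origin: centre of its underside.
- petri: Green glass dish with lid, 90 mm wide, 15 mm tall, loose. Origin: centre of its underside.
- tip_box: Green box 120 x 80 x 50 mm, loose. Origin: centre of its underside.
- foil_can: Steel can 50 mm wide, 90 mm tall, loose. Origin: centre of its underside.
- rack_bar (a point): Middle of the axis of the 6 mm steel cross bar that hangs in the hook, at x = 80, z = 95 mm in the rack frame. Two level 6 mm arms at y = +-22 mm join it to the rack's +x side (from x = 47 mm), making an open loop.
- upturn (a point): Point on the axis of the hook's vertical upturn, at the crook's level (stand x = -8 mm). Rod 10 mm thick up to 25 mm above this point, then an 8 mm extension with a rounded end. Its tip is 30 to 90 mm above this point, different every time and not measured; it is clamped and does not move.
- keeper_post (a point): Top of the stand's post, 270 mm above the bench at stand x = 26 mm. The yellow keeper (stand x = -14 to 16 mm, 18 mm wide) juts from the post over the hook's tip, its underside always 10.5 mm above the tip, so the 6 mm bar has 4.5 mm of play in the gap. It is sprung: it gives 1 mm per 4 N upwards, at most 4 mm.

How it is judged:
By the outcome, as a careful person would: the job done as asked, in the order asked, and still so for the second after the job is handed in, with the robot touching nothing.
It also fails if it takes over 58 s, if anything falls off the work surface, if the arm or the gripper's body presses on something with over 40 N, if the wrist force passes 120 N, or if a joint passes its speed limit or range.

## Robot

A 6-joint arm with a two-finger parallel gripper is mounted at the origin on the work surface. World frame = base frame: x ahead of the robot, y to its left, z up, the work surface at z = 0. Lengths are in m, angles in rad, forces in N, time in s.
With the tool pointing down it reaches from about 0.3 to 0.775 m from the base axis. Payload 14.6 kg.
Tool frame: the origin (TCP) lies at the very end of the fingers, on their centre line; the grasp point (between the pads) lies 19 mm behind it (ctrl.hold_point_z is the z of the grasp point in the tool frame, in m); z points along the fingers, y is the direction in which the jaws open and shut (so a half turn about z gives the same grasp; the last joint's range is limited). The gripper opens to 94 mm and grips with 3 to 60 N. Pads are 16 mm wide; open, the fingers measure 119 mm over their backs; the gripper's body (75 mm by 177 mm) begins 78 mm behind the grasp point.
Start: joints at [1.204, 0.3, 1.521, -0, 1.321, -0.067], TCP at [0.162, 0.525, 0.205] pointing down, gripper open.
Joint ranges: [-3.03, 3.03], [-0.79, 2.21], [0.23, 2.52], [-1.04, 4.18], [0, 3.07], [-2.55, 2.55]. Speed limits (rad/s): [2.22, 2.22, 2.57, 3.14, 3.14, 3.14].

## Interface

Orientations are given as [roll, pitch, yaw] about the fixed x, y, z axes, in that order (R = Rz(yaw) Ry(pitch) Rx(roll)).
In Python, from station import ctrl, cams, hand_in gives the robot as it stands.
- The arm moves only by the tool servo_tool, never from a script. Its argument "rows" is a list of rows, each a list of 7 numbers: the shift along the world's x, y, z in m, then the turn, a rotation vector about the world's x, y, z in rad, then the gripper command: -1 is shut, 1 is fully open, values between are in proportion. A call has exactly 8 rows; each row is the pose to reach, as a shift and turn from the pose measured when the call began; what a row does not reach only later rows make up. A row lasts 1/12 s, in which the tool goes at most 41.7 mm and 7.16 degrees, less where a joint would pass 70% of its speed; a pose out of reach is approached as far as the arm can. A call with a gripper value outside its range is refused whole. The fingers move at their own pace and stop on an object; "newtons" is the grip in N (left out, the last holds). Time passes only in rows, so rows that repeat a pose let the fingers close, or fill a call up. It gives the time, the measured TCP pose, the force and the opening at its end, in the units of the state.
- ctrl.get_obs(): the state, without advancing time (a new reading comes with each control period).
- cams.camera(name): name is "scene" or "top" or "wrist"; returns a dict with "image" (384x512x3 uint8, red, green, blue), "depth" (384x512 float32, m along the optical axis (not along the pixel's ray), 0 where there is no reading), "fx", "fy", "cx", "cy" (pixels), "rvec" (rotation vector, rad) and "tvec" (3), from world to camera coordinates, as OpenCV has them; the wrist camera has in their place "hand_eye" (4x4, takes a point from camera to tool coordinates, whose origin is the TCP and whose axes are the flange's). Camera axes: x right, y down, z forward; pixel columns grow to the right and rows downward; lengths in m; the calibration is good to about 2 mm. The wrist camera is an equidistant fisheye: a pixel r from the principal point sees the ray r / f radians off the axis. A picture is of the moment at which its call begins: read the wrist's pose just before it.
- hand_in(): hands the job in, once; it reports no verdict.
Trained networks look in a picture, given as the dict that the camera call returned (one of the last four; its "shot" number tells which), for a name from the list of things; names that differ only in an ending like _2 or _b are one class to them, and where a whole thing is asked for, a point or a joint stands for the part that bears it (a point fixed in the world has none). Each returns a list of dicts, best first, with "p" (0 to 1); they miss things now and then, are a little off and sometimes report something else, mostly with a low value. They report only what shows in the picture. A call takes as long as a camera call.
- cams.spot_in(picture, name): "box" ([left, top, right, bottom] as shares, 0 to 1, of the picture: columns of its width, rows of its height, round what is visible of it).
- cams.place_of(picture, name): "at" ([column, row] as shares, 0 to 1, of the picture: columns of its width, rows of its height: a listed point, or the origin of a listed thing).
The state is a dict: "time_s": time; "qpos": joint angles; "joint_vel": joint speeds; "tau": joint torques, N m; "ee_pos": TCP position; "eef_rot": TCP orientation; "force": force on the tool from outside, world axes, zero at the start; "moment": the same for the moment, N m; "grip_width": finger opening in m.
Only numpy, scipy, OpenCV 4.12 (cv2) and the standard library are available. Lean on these libraries where they do the work, as an engineer would, in place of code of your own. Each camera call takes 0.05 s, during which the arm holds its last target.

## Working session

There is one attempt and no reset: what is moved stays moved. The work goes in short steps, Python scripts to look and compute and a tool call to move; the robot and the scene stay as the last step left them, time stands still between calls to the robot, and variables do not carry over. Pictures are saved under pics/ and viewed, and the job is handed in when it is done.

Besides the shell and the picture viewer there is one more tool, called after "Request:" as a command line: name --pt "numbers of a row" for each row, then --argument value for the rest. servo_tool: Moves the arm, as the interface text tells. Its arguments: {"type":"object","properties":{"rows":{"type":"array"},"newtons":{"type":"number"}},"required":["rows"]}

```bash
ls; mkdir -p pics
python3 - <<'E'
from station import ctrl,cams
import cv2,pickle
print(ctrl.get_obs(), ctrl.hold_point_z)
d={}
for n in ["scene","top"]:
    p=cams.camera(n); d[n]=p
    cv2.imwrite(f"pics/{n}0.png",cv2.resize(p["image"][:,:,::-1],(768,576)))
    print(n,p["fx"],p["fy"],p["cx"],p["cy"],p["rvec"],p["tvec"],p["shot"])
    for k in ["rack","rack_grip","crook","rack_bar","upturn","keeper_post","dock_green","dock_red","stand","wash_bottle","tip_box","foil_can","petri","jar_a"]:
        print(k,[(round(r["p"],2),[round(float(v),3) for v in r["at"]]) for r in cams.place_of(p,k)[:3]])
pickle.dump(d,open("d0.pkl","wb"))
print(ctrl.get_obs()["time_s"])
E
```

```text
pics
{'time_s': 0.0, 'qpos': array([ 1.20438685e+00,  3.00467086e-01,  1.52158156e+00, -6.18234491e-06,
        1.32068738e+00, -6.66188236e-02]), 'joint_vel': array([-0.00059992, -0.00021821,  0.00036077,  0.00068753, -0.0006361 ,
       -0.00027685]), 'tau': array([-8.47620668e-04, -5.31812525e+01, -3.52739668e+01,  7.07448763e-02,
        2.43707048e-02, -1.53810365e-04]), 'ee_pos': array([0.162347  , 0.52522139, 0.20488833]), 'eef_rot': array([-3.14045142e+00, -7.01386866e-05,  2.84180350e+00]), 'force': array([-1.08999171, -0.37711469, -1.08427785]), 'moment': array([-0.01185772,  0.04740253, -0.01236654]), 'grip_width': 0.0945599528237336} -0.0188
scene 408.3031684711564 408.3031684711564 260.20688671495367 187.44652659937776 [ 2.37358019  0.82814745 -0.26160738] [-0.44820651 -0.20678168  1.73823167] 1
rack [(0.73, [0.508, 0.496])]
rack_grip [(0.73, [0.508, 0.419]), (0.58, [0.621, 0.331])]
crook [(0.69, [0.546, 0.47]), (0.22, [0.36, 0.652]), (0.17, [0.542, 0.525])]
rack_bar [(0.8, [0.545, 0.47])]
upturn [(0.82, [0.545, 0.467]), (0.24, [0.272, 0.821])]
keeper_post [(0.84, [0.571
[... 530 characters left out ...]
9529 500.1557254379529 258.3879432070556 190.1789029591624 [ 2.16000121 -2.18352266  0.13148864] [-0.02517976  0.61842007  1.72114039] 2
rack [(0.68, [0.456, 0.559])]
rack_grip [(0.82, [0.461, 0.545])]
crook [(0.69, [0.451, 0.491])]
rack_bar [(0.81, [0.452, 0.488]), (0.29, [0.65, 0.606])]
upturn []
keeper_post [(0.82, [0.437, 0.45])]
dock_green [(0.88, [0.65, 0.601])]
dock_red [(0.86, [0.334, 0.593])]
stand [(0.59, [0.453, 0.497]), (0.33, [0.327, 0.46])]
wash_bottle [(0.55, [0.224, 0.585])]
tip_box [(0.95, [0.784, 0.556])]
foil_can [(0.68, [0.544, 0.382])]
petri [(0.96, [0.355, 0.398]), (0.69, [0.653, 0.614])]
jar_a [(0.67, [0.441, 0.386]), (0.63, [0.655, 0.449]), (0.59, [0.324, 0.456])]
1.5
```

View pics/scene0.png

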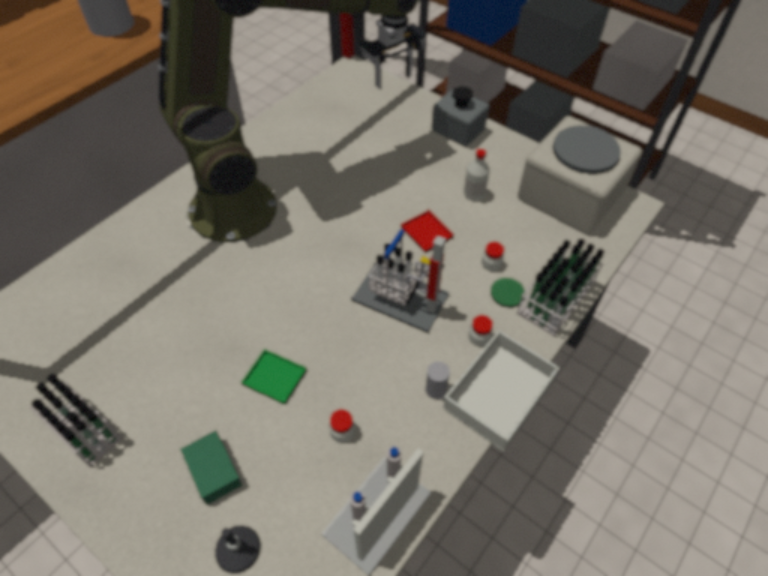

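View pics/top0.png

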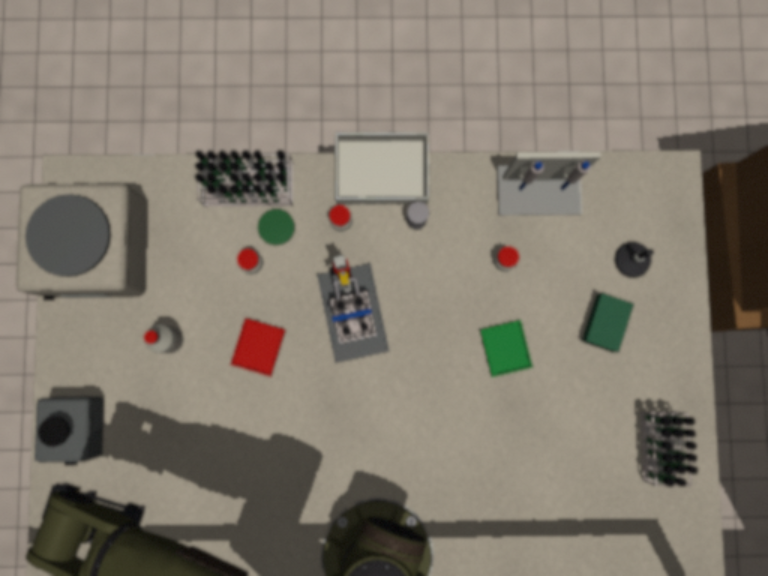

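```bash
cat > h.py <<'E'
import numpy as np,cv2
def ray(p,at):
    R,_=cv2.Rodrigues(np.array(p["rvec"],float)); t=np.array(p["tvec"],float).ravel()
    u=at[0]*512; v=at[1]*384
    d=np.array([(u-p["cx"])/p["fx"],(v-p["cy"])/p["fy"],1.])
    return -R.T@t, R.T@d
def atz(p,at,z):
    o,d=ray(p,at); return o+d*(z-o[2])/d[2]
def tri(p1,a1,p2,a2):
    o1,d1=ray(p1,a1);o2,d2=ray(p2,a2)
    s=np.linalg.lstsq(np.c_[d1,-d2],o2-o1,rcond=None)[0]
    x1=o1+d1*s[0];x2=o2+d2*s[1]; return (x1+x2)/2,np.linalg.norm(x1-x2)
def cloud(p):
    R,_=cv2.Rodrigues(np.array(p["rvec"],float)); t=np.array(p["tvec"],float).ravel()
    v,u=np.mgrid[0:384,0:512]; z=p["depth"]
    X=np.stack([(u+.5-p["cx"])/p["fx"]*z,(v+.5-p["cy"])/p["fy"]*z,z],-1)
    W=(X-t)@R; W[z==0]=np.nan; return W
def proj(p,X):
    R,_=cv2.Rodrigues(np.array(p["rvec"],float)); c=R@np.array(X)+np.array(p["tvec"]).ravel()
    return c[0]/c[2]*p["fx"]+p["cx"],c[1]/c[2]*p["fy"]+p["cy"]
E
python3 - <<'E'
import pickle,numpy as np
from h import *
np.set_printoptions(precision=4,suppress=True)
d=pickle.load(open("d0.pkl","rb")); s,t=d["scene"],d["top"]
T=dict(rack=([.508,.496],[.456,.559],.045),grip=([.508,.419],[.461,.545],.203),crook=([.546,.47],[.451,.491],.14),bar=([.545,.47],[.452,.488],.14),keep=([.571,.408],[.437,.45],.27),green=([.357,.659],[.65,.601],0),red=([.621,.587],[.334,.593],0),stand=([.543,.528],[.453,.497],0))
for k,(a,b,z) in T.items(): print(k,tri(s,a,t,b),atz(s,a,z),atz(t,b,z))
for k,b in dict(tip=[.784,.556],can=[.544,.382],petri=[.355,.398],j1=[.441,.386],j2=[.655,.449],j3=[.324,.456],bottle=[.224,.585]).items(): print(k,atz(t,b,0))
E
```

```text
rack (array([0.5313, 0.0542, 0.0229]), np.float64(0.006658933435898541)) [0.539  0.0387 0.045 ] [0.5324 0.0556 0.045 ]
grip (array([0.5378, 0.04  , 0.2118]), np.float64(0.0038626291264451584)) [0.5318 0.0447 0.203 ] [0.5399 0.0416 0.203 ]
crook (array([0.611 , 0.0585, 0.1437]), np.float64(0.003961083245330775)) [0.608  0.0595 0.14  ] [0.6129 0.06   0.14  ]
bar (array([0.6129, 0.0555, 0.1485]), np.float64(0.007453138444156873)) [0.6066 0.0584 0.14  ] [0.6167 0.0583 0.14  ]
keep (array([0.6434, 0.0739, 0.2789]), np.float64(0.005262022543481704)) [0.6375 0.0787 0.27  ] [0.6467 0.0761 0.27  ]
green (array([ 0.4705, -0.3033, -0.0226]), np.float64(0.012350215763935942)) [ 0.4771 -0.3143  0.    ] [ 0.474  -0.2949  0.    ]
red (array([ 0.5697,  0.4197, -0.6478]), np.float64(0.13238772064656099)) [0.7813 0.0726 0.    ] [0.4913 0.2785 0.    ]
stand (array([0.6154, 0.0586, 0.0121]), np.float64(0.009533557465521902)) [0.6075 0.0622 0.    ] [0.6203 0.0622 0.    ]
tip [ 0.5328 -0.542   0.    ]
can [ 0.779  -0.1069  0.    ]
petri [0.7597 0.2419 0.    ]
j1 [0.7751 0.0835 0.    ]
j2 [ 0.6832 -0.3099  0.    ]
j3 [0.6794 0.2982 0.    ]
bottle [0.5043 0.4774 0.    ]
```

Run:
```python
import pickle,numpy as np,cv2
from h import *
np.set_printoptions(precision=4,suppress=True)
d=pickle.load(open("d0.pkl","rb")); s,t=d["scene"],d["top"]
for nm,p in (("top",t),("scene",s)):
    h=cv2.cvtColor(p["image"],cv2.COLOR_RGB2HSV); W=cloud(p)
    def seg(lo,hi,z,box=None,name=""):
        m=cv2.inRange(h,lo,hi)
        n,l,st,c=cv2.connectedComponentsWithStats(m)
        for i in np.argsort(-st[1:,4])[:4]+1:
            if st[i,4]<15: continue
            v,u=np.nonzero(l==i)
            P=np.array([atz(p,((a+.5)/512,(b+.5)/384),z)[:2] for a,b in zip(u,v)])
            r=cv2.minAreaRect((P*1000).astype(np.float32))
            C=np.cov(P.T);w,V=np.linalg.eigh(C)
            print(nm,name,st[i,:5],"mean",P.mean(0),"rect",np.round(r[0]),np.round(r[1]),round(r[2],1),"pca",np.degrees(np.arctan2(V[1,1],V[0,1])).round(1),"z med",np.nanmedian(W[l==i][:,2]))
    seg((105,120,60),(130,255,255),.212,name="blue")
    seg((55,150,60),(70,255,255),.010,name="green")
    seg((22,150,90),(35,255,255),.22,name="yellow")
v=W=None
W=cloud(t)
# plate mask
h=cv2.cvtColor(t["image"],cv2.COLOR_RGB2HSV)
print(h[230,250],h[225,225], h[175,225])
cv2.imwrite("pics/crop.png",cv2.resize(t["image"][150:260,180:300,::-1],(720,660))[:600])
cv2.imwrite("pics/crops.png",cv2.resize(s["image"][140:230,220:310,::-1],(600,600)))
```

```text
top blue [222 206  25   8  80] mean [0.5356 0.0469] rect [536.  46.] [12. 77.] 12.4 pca 102.1 z med 0.20903736481980595
top green [321 215  32  35 776] mean [ 0.4688 -0.309 ] rect [ 469. -309.] [106.  91.] 12.4 pca -167.5 z med 0.005281420579767082
top yellow [226 182   6   8  36] mean [0.6121 0.0611] rect [612.  63.] [16. 22.] 89.7 pca -179.6 z med 0.1899167227010132
scene blue [257 154  11  18  61] mean [0.5489 0.0328] rect [548.  37.] [17. 83.] 6.7 pca 100.4 z med 0.20641741398253155
scene blue [236 329   5   5  19] mean [ 0.8494 -0.4477] rect [ 849. -448.] [ 9. 11.] 66.4 pca 159.5 z med 0.23192448503654906
scene blue [261 299   4   5  17] mean [ 0.8496 -0.3465] rect [ 850. -346.] [ 8. 11.] 38.1 pca 114.1 z med 0.2328457244014419
scene green [163 235  40  33 763] mean [ 0.4776 -0.3113] rect [ 477. -311.] [109.  93.] 12.8 pca -167.7 z med 0.0035481067474252394
scene yellow [281 171   5   5  17] mean [0.6354 0.0378] rect [636.  39.] [17. 13.] 15.3 pca 170.2 z med 0.18794556518108235
[60  3 93] [ 15  17 118] [ 24  16 163]
```

View pics/crop.png

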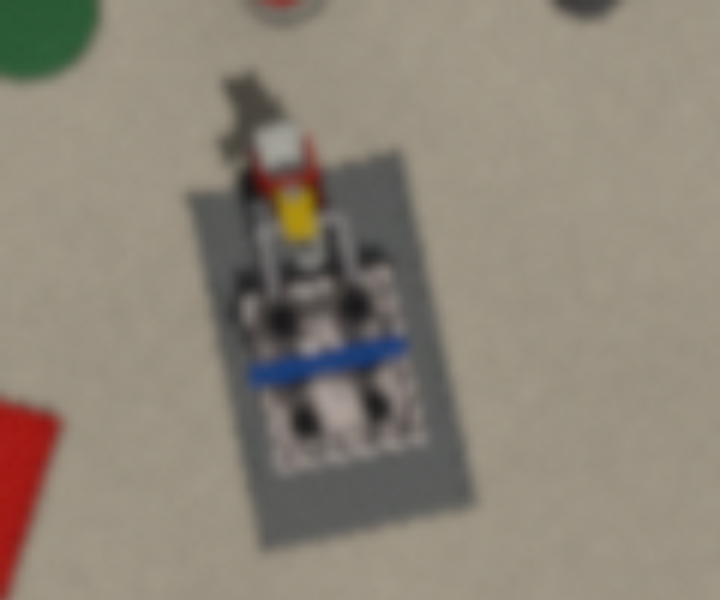

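View pics/crops.png

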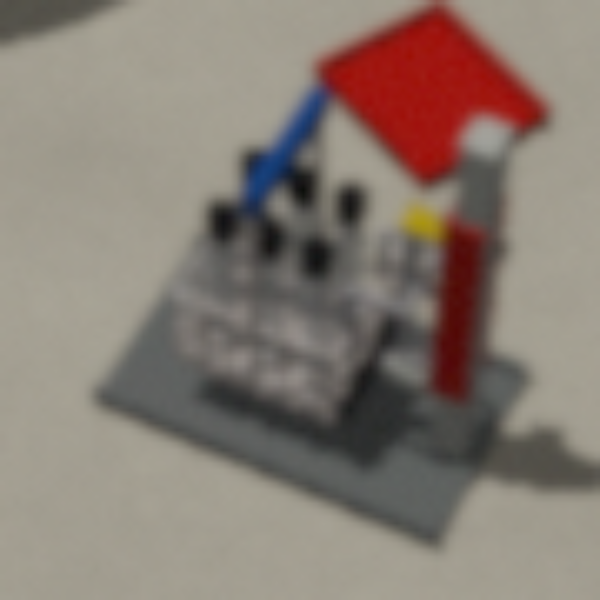

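Request:
servo_tool --pt "0.024 -0.03 0.02 0 0 -0.066 0.3" --pt "0.047 -0.06 0.04 0 0 -0.132 0.3" --pt "0.07 -0.09 0.06 0 0 -0.198 0.3" --pt "0.094 -0.12 0.08 0 0 -0.264 0.3" --pt "0.117 -0.15 0.1 0 0 -0.33 0.3" --pt "0.141 -0.18 0.12 0 0 -0.396 0.3" --pt "0.164 -0.21 0.12 0 0 -0.462 0.3" --pt "0.188 -0.24 0.12 0 0 -0.528 0.3" --newtons 40

```text
time_s: 2.17
ee_pos: [0.3511, 0.2843, 0.3271]
eef_rot: [3.139, 0.0, 2.311]
force: [0.7, 0.7, 0.3]
grip_width: 0.0611
```

Request:
servo_tool --pt "0.026 -0.035 0 0 0 -0.075 0.3" --pt "0.053 -0.07 0 0 0 -0.15 0.3" --pt "0.08 -0.104 0 0 0 -0.225 0.3" --pt "0.106 -0.137 0 0 0 -0.3 0.3" --pt "0.133 -0.171 -0.01 0 0 -0.376 0.3" --pt "0.16 -0.205 -0.03 0 0 -0.45 0.3" --pt "0.186 -0.239 -0.045 0 0 -0.526 0.3" --pt "0.186 -0.239 -0.045 0 0 -0.526 0.3"

```text
time_s: 2.83
ee_pos: [0.5383, 0.042, 0.2799]
eef_rot: [3.141, 0.0, 1.778]
force: [-0.2, 0.8, -1.1]
grip_width: 0.0614
```

Run:
```python
from station import ctrl,cams
import cv2,pickle
o=ctrl.get_obs(); p=cams.camera("wrist"); print(o["ee_pos"],o["eef_rot"],p["fx"],p["cx"],p["cy"],p["hand_eye"],o["force"],o["moment"])
cv2.imwrite("pics/w1.png",cv2.resize(p["image"][:,:,::-1],(768,576)))
g={}
for k in ["rack_grip","rack_bar","crook","keeper_post"]:
    g[k]=cams.place_of(p,k); print(k,g[k][:2])
pickle.dump((o,p,g),open("w1.pkl","wb"))
```

```text
[0.53832966 0.04196605 0.27993665] [3.14082555e+00 4.07757435e-04 1.77793910e+00] 297.3186396354542 258.5990646214893 189.32882707411355 [[ 1.47215724e-04 -9.71291356e-01 -2.37893003e-01  6.88135747e-02]
 [ 9.99999920e-01  2.31408878e-04 -3.25985755e-04  1.46526174e-05]
 [ 3.71677699e-04 -2.37892936e-01  9.71291312e-01 -1.77433757e-01]
 [ 0.00000000e+00  0.00000000e+00  0.00000000e+00  1.00000000e+00]] [-0.24095945  0.79504916 -1.06747146] [-0.02952226  0.00503173 -0.01405926]
rack_grip []
rack_bar [{'at': [0.6521, 0.4635], 'p': 0.83}, {'at': [0.6092, 0.4128], 'p': 0.72}]
crook [{'at': [0.6527, 0.4576], 'p': 0.74}, {'at': [0.4941, 0.0312], 'p': 0.26}]
keeper_post [{'at': [0.7941, 0.5612], 'p': 0.77}]
```

View pics/w1.png

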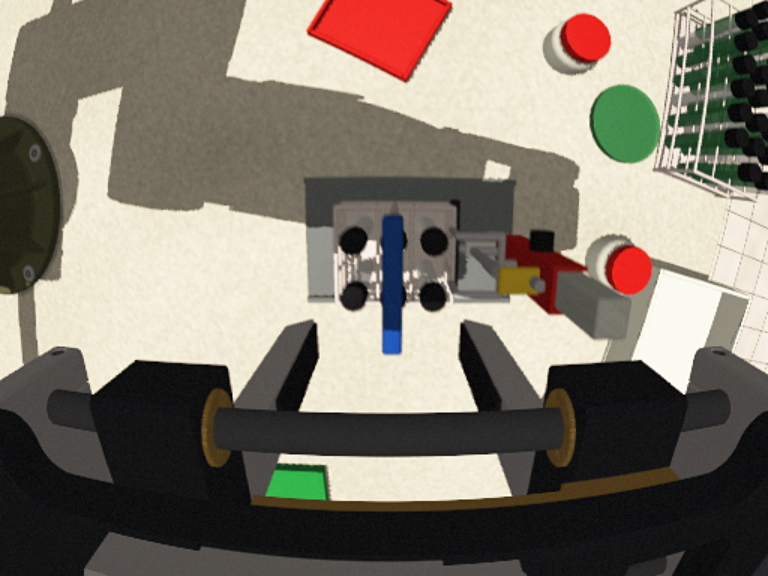

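```bash
cat >> h.py <<'E'
from scipy.spatial.transform import Rotation as Rn
def wpt(o,p,u,v,z):
    u,v=np.atleast_1d(u).astype(float),np.atleast_1d(v).astype(float)
    a=np.stack([(u-p["cx"])/p["fx"],(v-p["cy"])/p["fy"]],-1); r=np.linalg.norm(a,axis=1)+1e-12
    d=np.c_[a/r[:,None]*np.sin(r)[:,None],np.cos(r)]
    H=np.array(p["hand_eye"]); Rt=Rn.from_euler("xyz",o["eef_rot"]).as_matrix()
    D=d@H[:3,:3].T@Rt.T; O=Rt@H[:3,3]+np.array(o["ee_pos"])
    return O+D*((z-O[2])/D[:,2])[:,None]
E
python3 - <<'E'
import pickle
from h import *
np.set_printoptions(precision=4,suppress=True)
o,p,g=pickle.load(open("w1.pkl","rb"))
h=cv2.cvtColor(p["image"],cv2.COLOR_RGB2HSV)
for nm,lo,hi,z in (("blue",(105,120,40),(130,255,140),.212),("bluefront",(105,120,140),(130,255,255),.203),("green",(55,180,60),(70,255,255),.015),("yellow",(22,150,90),(35,255,255),.19),("red",(0,180,60),(4,255,255),.015)):
    m=cv2.inRange(h,lo,hi); n,l,st,c=cv2.connectedComponentsWithStats(m)
    i=1+np.argmax(st[1:,4]); v,u=np.nonzero(l==i); P=wpt(o,p,u+.5,v+.5,z)[:,:2]
    r=cv2.minAreaRect((P*1000).astype(np.float32)); w,V=np.linalg.eigh(np.cov(P.T))
    print(nm,st[i],P.mean(0),np.round(r[0],1),np.round(r[1],1),round(r[2],1),np.degrees(np.arctan2(V[1,1],V[0,1])).round(2))
for k in("rack_bar","crook","keeper_post"):
    a=g[k][0]["at"]; print(k,wpt(o,p,a[0]*512,a[1]*384,.27 if k[0]=="k" else .14))
E
```

```text
blue [255 144  14  80 980] [0.5378 0.0575] [538.7  54.6] [11.2 69. ] 11.7 101.71
bluefront [255 220  12  16 181] [0.5466 0.0128] [546.7  13. ] [10.1 14.8] 11.8 105.23
green [178 310  40  23 651] [ 0.4897 -0.2745] [ 484.5 -273.3] [78.5 54.1] 11.9 -154.67
yellow [332 179  28  17 389] [0.617  0.0641] [618.6  64.1] [26.8 15.8] 11.6 -162.28
red [ 205    0   96   55 3248] [0.4866 0.2563] [481.8 270.5] [ 99.3 113.9] 72.9 -171.79
rack_bar [[0.6195 0.0631 0.14  ]]
crook [[0.6192 0.0657 0.14  ]]
keeper_post [[0.643  0.0673 0.27  ]]
```

Request:
servo_tool --pt "0.003 0.005 -0.01 0 0 0.005 0.3" --pt "0.003 0.005 -0.03 0 0 0.005 0.3" --pt "0.003 0.005 -0.05 0 0 0.005 0.3" --pt "0.003 0.005 -0.07 0 0 0.005 0.3" --pt "0.003 0.005 -0.085 0 0 0.005 0.3" --pt "0.003 0.005 -0.096 0 0 0.005 0.3" --pt "0.003 0.005 -0.096 0 0 0.005 -0.3" --pt "0.003 0.005 -0.096 0 0 0.005 -0.6" --newtons 4

```text
time_s: 3.75
ee_pos: [0.5399, 0.0515, 0.1869]
eef_rot: [3.138, 0.0, 1.792]
force: [0.4, -1.1, 0.7]
grip_width: 0.0511
```

Run:
```python
from station import ctrl,cams
import cv2
o=ctrl.get_obs(); p=cams.camera("wrist"); print(o)
cv2.imwrite("pics/w2.png",cv2.resize(p["image"][:,:,::-1],(768,576)))
```

```text
{'time_s': 3.75, 'qpos': array([ 2.72929813e-02,  2.96333743e-01,  1.56985145e+00,  4.05697624e-04,
        1.27170581e+00, -1.93657597e-01]), 'joint_vel': array([-0.00710016, -0.01565056, -0.02185904, -0.00047074,  0.00631052,
       -0.0006803 ]), 'tau': array([ 1.24832536e-01, -5.05072546e+01, -3.30189621e+01,  6.83363015e-02,
       -1.65506825e-01,  5.48342970e-03]), 'ee_pos': array([0.53988354, 0.05145729, 0.18687633]), 'eef_rot': array([3.13788553e+00, 3.31502894e-04, 1.79162747e+00]), 'force': array([ 0.38900381, -1.09770183,  0.70174061]), 'moment': array([-0.06195537,  0.08053569,  0.03327791]), 'grip_width': 0.05111327232568756}
```

View pics/w2.png

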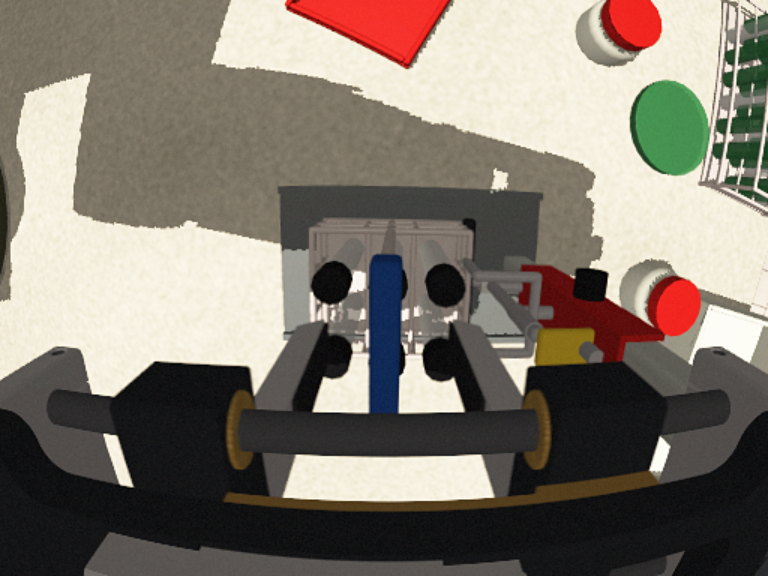

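Request:
servo_tool --pt "0 -0.002 -0.002 0 0 -0.008 -0.6" --pt "0 -0.002 -0.002 0 0 -0.008 -0.8" --pt "0 -0.002 -0.002 0 0 -0.008 -0.9" --pt "0 -0.002 -0.002 0 0 -0.008 -1" --pt "0 -0.002 -0.002 0 0 -0.008 -1" --pt "0 -0.002 -0.002 0 0 -0.008 -1" --pt "0 -0.002 -0.002 0 0 -0.008 -1" --pt "0 -0.002 -0.002 0 0 -0.008 -1" --newtons 4

```text
time_s: 4.47
ee_pos: [0.54, 0.0492, 0.1857]
eef_rot: [3.137, 0.001, 1.783]
force: [-4.7, -1.2, 4.3]
grip_width: 0.012
```

```bash
cat > o.py <<'E'
from station import ctrl
import numpy as np
np.set_printoptions(precision=4,suppress=True)
o=ctrl.get_obs(); a=12*np.pi/180; f=o["force"]; X=np.array([np.cos(a),np.sin(a),0]);Y=np.array([-np.sin(a),np.cos(a),0])
print(o["time_s"],o["ee_pos"],o["eef_rot"],"Fx %.2f Fy %.2f Fz %.2f"%(f@X,f@Y,f[2]),"Mx %.3f My %.3f Mz %.3f"%(o["moment"]@X,o["moment"]@Y,o["moment"][2]),o["grip_width"])
E
python3 o.py
```

```text
4.4667 [0.54   0.0492 0.1857] [3.1373 0.0006 1.7833] Fx -4.84 Fy -0.15 Fz 4.31 Mx -0.054 My 1.089 Mz -0.051 0.011979650319080413
```

Request:
servo_tool --pt "0 0 0 0 0 0 -1" --pt "0 0 0 0 0 0 -1" --pt "0 0 0.001 0 0 0 -1" --pt "0 0 0.002 0 0 0 -1" --pt "0 0 0.004 0 0 0 -1" --pt "0 0 0.006 0 0 0 -1" --pt "0 0 0.006 0 0 0 -1" --pt "0 0 0.006 0 0 0 -1" --newtons 55

```text
time_s: 5.13
ee_pos: [0.54, 0.0493, 0.1918]
eef_rot: [3.137, 0.001, 1.783]
force: [-1.2, 0.2, -2.5]
grip_width: 0.0116
```

```bash
python3 o.py
```

```text
5.1333 [0.54   0.0493 0.1918] [3.1373 0.0005 1.7834] Fx -1.15 Fy 0.42 Fz -2.46 Mx 0.108 My 0.122 Mz -0.020 0.0116262885116747
```

Request:
servo_tool --pt "0 0 0.002 0 0 0 -1" --pt "0 0 0.005 0 0 0 -1" --pt "0 0 0.008 0 0 0 -1" --pt "0 0 0.011 0 0 0 -1" --pt "0 0 0.014 0 0 0 -1" --pt "0 0 0.018 0 0 0 -1" --pt "0 0 0.02 0 0 0 -1" --pt "0 0 0.02 0 0 0 -1"

```text
time_s: 5.8
ee_pos: [0.5401, 0.0493, 0.2127]
eef_rot: [3.136, 0.001, 1.783]
force: [0.1, -0.6, -2.9]
grip_width: 0.0115
```

```bash
python3 o.py;python3 - <<'E'
from station import ctrl,cams
import cv2,pickle
o=ctrl.get_obs(); p=cams.camera("wrist")
cv2.imwrite("pics/w3.png",cv2.resize(p["image"][140:300,200:450,::-1],(800,512),interpolation=cv2.INTER_CUBIC))
E
```

```text
5.8 [0.5401 0.0493 0.2127] [3.1362 0.0008 1.7834] Fx 0.01 Fy -0.59 Fz -2.89 Mx -0.062 My -0.014 Mz -0.013 0.011490127316553843
```

View pics/w3.png

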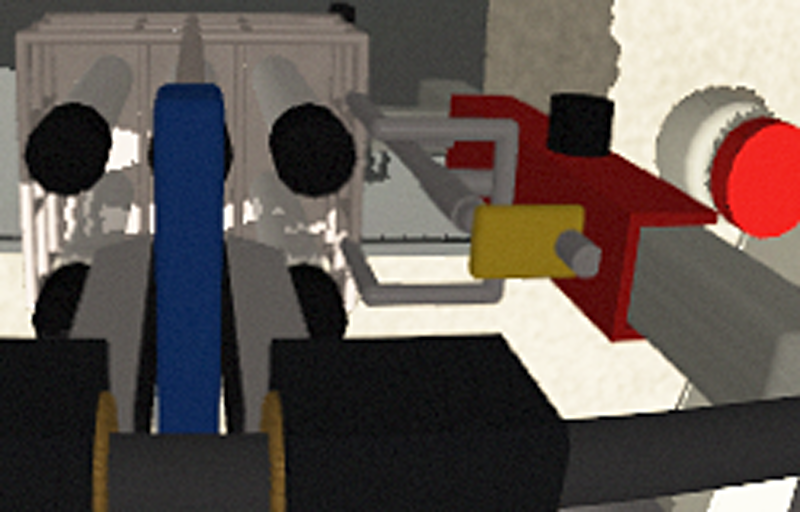

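Request:
servo_tool --pt "0 0 0.001 0 0 0 -1" --pt "0 0 0.002 0 0 0 -1" --pt "0 0 0.003 0 0 0 -1" --pt "0 0 0.004 0 0 0 -1" --pt "0 0 0.005 0 0 0 -1" --pt "0 0 0.005 0 0 0 -1" --pt "0 0 0.005 0 0 0 -1" --pt "0 0 0.005 0 0 0 -1"

```text
time_s: 6.52
ee_pos: [0.54, 0.0493, 0.2172]
eef_rot: [3.137, 0.001, 1.783]
force: [-1.2, -0.6, -2.7]
grip_width: 0.0115
```

```bash
python3 o.py
```

```text
6.5167 [0.54   0.0493 0.2172] [3.1367 0.0007 1.7834] Fx -1.26 Fy -0.31 Fz -2.70 Mx -0.051 My 0.139 Mz -0.048 0.011520702357485904
```

Request:
servo_tool --pt "0 0 0.0005 0 0 0 -1" --pt "0 0 0.001 0 0 0 -1" --pt "0 0 0.0015 0 0 0 -1" --pt "0 0 0.002 0 0 0 -1" --pt "0 0 0.002 0 0 0 -1" --pt "0 0 0.002 0 0 0 -1" --pt "0 0 0.002 0 0 0 -1" --pt "0 0 0.002 0 0 0 -1"

```text
time_s: 7.18
ee_pos: [0.54, 0.0493, 0.2191]
eef_rot: [3.137, 0.001, 1.783]
force: [-0.7, -0.1, -2.9]
grip_width: 0.0114
```

```bash
python3 o.py
```

```text
7.1833 [0.54   0.0493 0.2191] [3.1368 0.0007 1.7834] Fx -0.68 Fy 0.02 Fz -2.92 Mx -0.042 My 0.076 Mz -0.020 0.011362083254324605
```

Request:
servo_tool --pt "0 0 0.0005 0 0 0 -1" --pt "0 0 0.001 0 0 0 -1" --pt "0 0 0.0015 0 0 0 -1" --pt "0 0 0.002 0 0 0 -1" --pt "0 0 0.002 0 0 0 -1" --pt "0 0 0.002 0 0 0 -1" --pt "0 0 0.002 0 0 0 -1" --pt "0 0 0.002 0 0 0 -1"

```text
time_s: 7.85
ee_pos: [0.54, 0.0493, 0.2211]
eef_rot: [3.137, 0.001, 1.783]
force: [0.2, 0.3, -3.3]
grip_width: 0.0118
```

```bash
python3 o.py
```

```text
7.85 [0.54   0.0493 0.2211] [3.1368 0.0006 1.7834] Fx 0.28 Fy 0.22 Fz -3.30 Mx -0.041 My 0.097 Mz -0.025 0.011795291439898532
```

Request:
servo_tool --pt "0 0 0.0005 0 0 0 -1" --pt "0 0 0.001 0 0 0 -1" --pt "0 0 0.0015 0 0 0 -1" --pt "0 0 0.0015 0 0 0 -1" --pt "0 0 0.0015 0 0 0 -1" --pt "0 0 0.0015 0 0 0 -1" --pt "0 0 0.0015 0 0 0 -1" --pt "0 0 0.0015 0 0 0 -1"

```text
time_s: 8.52
ee_pos: [0.5399, 0.0493, 0.2226]
eef_rot: [3.137, 0.001, 1.783]
force: [-0.5, 0.6, -2.9]
grip_width: 0.0113
```

```bash
python3 o.py
```

```text
8.5167 [0.5399 0.0493 0.2226] [3.137  0.0006 1.7834] Fx -0.38 Fy 0.70 Fz -2.89 Mx -0.052 My 0.074 Mz -0.012 0.01133808764506795
```

Request:
servo_tool --pt "0 0 0.0005 0 0 0 -1" --pt "0 0 0.001 0 0 0 -1" --pt "0 0 0.0015 0 0 0 -1" --pt "0 0 0.0015 0 0 0 -1" --pt "0 0 0.0015 0 0 0 -1" --pt "0 0 0.0015 0 0 0 -1" --pt "0 0 0.0015 0 0 0 -1" --pt "0 0 0.0015 0 0 0 -1"

```text
time_s: 9.18
ee_pos: [0.54, 0.0493, 0.2241]
eef_rot: [3.137, 0.001, 1.783]
force: [0.6, -0.6, -3.8]
grip_width: 0.012
```

```bash
python3 o.py
```

```text
9.1833 [0.54   0.0493 0.2241] [3.1369 0.0006 1.7834] Fx 0.45 Fy -0.74 Fz -3.83 Mx -0.050 My 0.052 Mz 0.047 0.011964661785954499
```

Run:
```python
from station import ctrl,cams
import cv2,pickle
o=ctrl.get_obs(); p=cams.camera("wrist"); s=cams.camera("scene")
pickle.dump((o,p,s),open("w4.pkl","wb"))
cv2.imwrite("pics/w4.png",cv2.resize(p["image"][150:270,280:420,::-1],(700,600),interpolation=cv2.INTER_CUBIC))
cv2.imwrite("pics/s4.png",cv2.resize(s["image"][140:230,220:310,::-1],(600,600),interpolation=cv2.INTER_CUBIC))
```

```text
(no output)
```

View pics/w4.png

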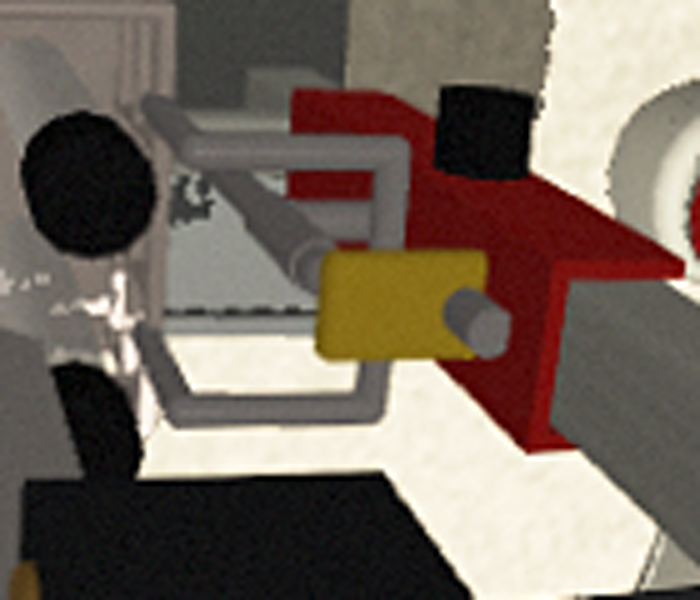

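Request:
servo_tool --pt "0 0 0.0005 0 0 0 -1" --pt "0 0 0.001 0 0 0 -1" --pt "0 0 0.0015 0 0 0 -1" --pt "0 0 0.0015 0 0 0 -1" --pt "0 0 0.0015 0 0 0 -1" --pt "0 0 0.0015 0 0 0 -1" --pt "0 0 0.0015 0 0 0 -1" --pt "0 0 0.0015 0 0 0 -1"

```text
time_s: 9.95
ee_pos: [0.5399, 0.0493, 0.2255]
eef_rot: [3.137, 0.001, 1.783]
force: [-0.5, -0.7, -3.3]
grip_width: 0.0113
```

```bash
python3 o.py
```

```text
9.95 [0.5399 0.0493 0.2255] [3.137  0.0006 1.7834] Fx -0.63 Fy -0.63 Fz -3.28 Mx -0.041 My 0.081 Mz 0.028 0.011268162051588716
```

Request:
servo_tool --pt "0 0 0.0005 0 0 0 -1" --pt "0 0 0.001 0 0 0 -1" --pt "0 0 0.0015 0 0 0 -1" --pt "0 0 0.0015 0 0 0 -1" --pt "0 0 0.0015 0 0 0 -1" --pt "0 0 0.0015 0 0 0 -1" --pt "0 0 0.0015 0 0 0 -1" --pt "0 0 0.0015 0 0 0 -1"

```text
time_s: 10.62
ee_pos: [0.5399, 0.0493, 0.2271]
eef_rot: [3.137, 0.001, 1.783]
force: [-0.2, 0.7, -2.2]
grip_width: 0.0116
```

```bash
python3 o.py
```

```text
10.6167 [0.5399 0.0493 0.2271] [3.137  0.0006 1.7834] Fx -0.08 Fy 0.71 Fz -2.23 Mx -0.076 My 0.002 Mz 0.020 0.011638157716608876
```

Request:
servo_tool --pt "0 0 0.0005 0 0 0 -1" --pt "0 0 0.001 0 0 0 -1" --pt "0 0 0.0015 0 0 0 -1" --pt "0 0 0.0015 0 0 0 -1" --pt "0 0 0.0015 0 0 0 -1" --pt "0 0 0.0015 0 0 0 -1" --pt "0 0 0.0015 0 0 0 -1" --pt "0 0 0.0015 0 0 0 -1"

```text
time_s: 11.28
ee_pos: [0.5399, 0.0493, 0.2285]
eef_rot: [3.137, 0.001, 1.783]
force: [1.8, 1.4, -5.2]
grip_width: 0.0114
```

```bash
python3 o.py
```

```text
11.2833 [0.5399 0.0493 0.2285] [3.1371 0.0006 1.7834] Fx 2.10 Fy 1.00 Fz -5.19 Mx -0.083 My -0.076 Mz -0.050 0.011392562508653593
```

Request:
servo_tool --pt "0 0 0 0 0 0 -1" --pt "0 0 0 0 0 0 -1" --pt "0 0 0 0 0 0 -1" --pt "0 0 0 0 0 0 -1" --pt "0 0 0 0 0 0 -1" --pt "0 0 0 0 0 0 -1" --pt "0 0 0 0 0 0 -1" --pt "0 0 0 0 0 0 -1"

```text
time_s: 11.95
ee_pos: [0.5399, 0.0493, 0.2285]
eef_rot: [3.137, 0.001, 1.783]
force: [1.1, -0.2, -5.6]
grip_width: 0.0116
```

```bash
python3 o.py
```

```text
11.95 [0.5399 0.0493 0.2285] [3.1371 0.0006 1.7834] Fx 1.06 Fy -0.39 Fz -5.63 Mx -0.109 My -0.086 Mz 0.020 0.011585216897760167
```

Request:
servo_tool --pt "0 0 0.0003 0 0 0 -1" --pt "0 0 0.0006 0 0 0 -1" --pt "0 0 0.0006 0 0 0 -1" --pt "0 0 0.0006 0 0 0 -1" --pt "0 0 0.0006 0 0 0 -1" --pt "0 0 0.0006 0 0 0 -1" --pt "0 0 0.0006 0 0 0 -1" --pt "0 0 0.0006 0 0 0 -1"

```text
time_s: 12.62
ee_pos: [0.5399, 0.0493, 0.229]
eef_rot: [3.137, 0.001, 1.783]
force: [2.0, -0.0, -6.1]
grip_width: 0.0116
```

```bash
python3 o.py
```

```text
12.6167 [0.5399 0.0493 0.229 ] [3.1371 0.0006 1.7834] Fx 1.99 Fy -0.45 Fz -6.06 Mx -0.097 My -0.215 Mz -0.016 0.011553617727665931
```

Request:
servo_tool --pt "0 0 -0.0015 0 0 0 -1" --pt "0 0 -0.0032 0 0 0 -1" --pt "0 0 -0.0032 0 0 0 -1" --pt "0 0 -0.0032 0 0 0 -1" --pt "0 0 -0.0032 0 0 0 -1" --pt "-0.001 -0.0002 -0.0032 0 0 0 -1" --pt "-0.002 -0.0004 -0.0032 0 0 0 -1" --pt "-0.003 -0.0006 -0.0032 0 0 0 -1"

```text
time_s: 13.28
ee_pos: [0.5368, 0.0487, 0.2259]
eef_rot: [3.137, 0.001, 1.783]
force: [-0.1, -0.3, -2.8]
grip_width: 0.0119
```

```bash
python3 o.py
```

```text
13.2833 [0.5368 0.0487 0.2259] [3.1371 0.0006 1.7834] Fx -0.19 Fy -0.26 Fz -2.81 Mx -0.061 My 0.061 Mz 0.020 0.011850552203719814
```

Request:
servo_tool --pt "-0.0005 -0.0001 0 0 0 0 -1" --pt "-0.001 -0.0002 0 0 0 0 -1" --pt "-0.0015 -0.0003 0 0 0 0 -1" --pt "-0.002 -0.0004 0 0 0 0 -1" --pt "-0.002 -0.0004 0 0 0 0 -1" --pt "-0.002 -0.0004 0 0 0 0 -1" --pt "-0.002 -0.0004 0 0 0 0 -1" --pt "-0.002 -0.0004 0 0 0 0 -1"

```text
time_s: 13.95
ee_pos: [0.5349, 0.0483, 0.2259]
eef_rot: [3.137, 0.001, 1.783]
force: [0.1, 0.2, -3.4]
grip_width: 0.0116
```

```bash
python3 o.py
```

```text
13.95 [0.5349 0.0483 0.2259] [3.137  0.0006 1.7834] Fx 0.12 Fy 0.13 Fz -3.42 Mx -0.047 My 0.058 Mz -0.021 0.01157363839105655
```

Request:
servo_tool --pt "-0.0005 -0.0001 0 0 0 0 -1" --pt "-0.001 -0.0002 0 0 0 0 -1" --pt "-0.0015 -0.0003 0 0 0 0 -1" --pt "-0.002 -0.0004 0 0 0 0 -1" --pt "-0.002 -0.0004 0 0 0 0 -1" --pt "-0.002 -0.0004 0 0 0 0 -1" --pt "-0.002 -0.0004 0 0 0 0 -1" --pt "-0.002 -0.0004 0 0 0 0 -1"

```text
time_s: 14.62
ee_pos: [0.5329, 0.0479, 0.2259]
eef_rot: [3.137, 0.001, 1.783]
force: [0.5, 0.2, -2.8]
grip_width: 0.0118
```

```bash
python3 o.py
```

```text
14.6167 [0.5329 0.0479 0.2259] [3.1371 0.0006 1.7834] Fx 0.54 Fy 0.11 Fz -2.77 Mx -0.098 My 0.089 Mz 0.018 0.011767924325763455
```

Request:
servo_tool --pt "-0.0005 -0.0001 0 0 0 0 -1" --pt "-0.001 -0.0002 0 0 0 0 -1" --pt "-0.0015 -0.0003 0 0 0 0 -1" --pt "-0.002 -0.0004 0 0 0 0 -1" --pt "-0.002 -0.0004 0 0 0 0 -1" --pt "-0.002 -0.0004 0 0 0 0 -1" --pt "-0.002 -0.0004 0 0 0 0 -1" --pt "-0.002 -0.0004 0 0 0 0 -1"

```text
time_s: 15.28
ee_pos: [0.5309, 0.0474, 0.2259]
eef_rot: [3.137, 0.001, 1.783]
force: [0.2, 0.1, -2.8]
grip_width: 0.0116
```

```bash
python3 o.py;python3 - <<'E'
from station import ctrl,cams
import cv2,pickle
o=ctrl.get_obs(); p=cams.camera("wrist")
cv2.imwrite("pics/w5.png",cv2.resize(p["image"][150:270,280:420,::-1],(700,600),interpolation=cv2.INTER_CUBIC))
E
```

```text
15.2833 [0.5309 0.0474 0.2259] [3.1371 0.0006 1.7834] Fx 0.17 Fy 0.06 Fz -2.82 Mx -0.045 My 0.120 Mz 0.054 0.01163771047247303
```

View pics/w5.png

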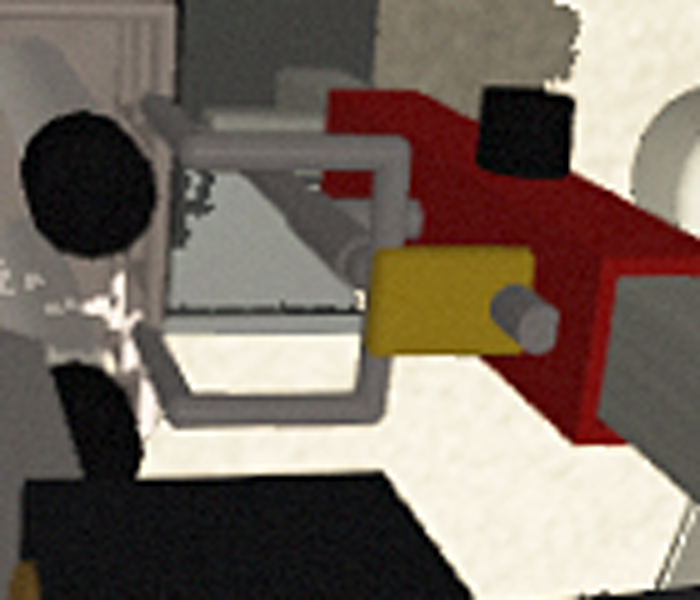

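Request:
servo_tool --pt "-0.0005 -0.0001 0 0 0 0 -1" --pt "-0.001 -0.0002 0 0 0 0 -1" --pt "-0.002 -0.0004 0 0 0 0 -1" --pt "-0.003 -0.0006 0 0 0 0 -1" --pt "-0.003 -0.0006 0 0 0 0 -1" --pt "-0.004 -0.0008 0 0 0 0 -1" --pt "-0.004 -0.0008 0 0 0 0 -1" --pt "-0.004 -0.0008 0 0 0 0 -1"

```text
time_s: 16.0
ee_pos: [0.5268, 0.0467, 0.2259]
eef_rot: [3.137, 0.001, 1.783]
force: [0.6, 0.4, -3.4]
grip_width: 0.0116
```

```bash
python3 o.py
```

```text
16.0 [0.5268 0.0467 0.2259] [3.137  0.0006 1.7834] Fx 0.65 Fy 0.31 Fz -3.39 Mx -0.036 My 0.053 Mz -0.037 0.011600782977190768
```

Request:
servo_tool --pt "-0.001 -0.0002 0 0 0 0 -1" --pt "-0.002 -0.0004 0 0 0 0 -1" --pt "-0.004 -0.0008 0 0 0 0 -1" --pt "-0.006 -0.0012 0 0 0 0 -1" --pt "-0.008 -0.0016 0 0 0 0 -1" --pt "-0.01 -0.002 0 0 0 0 -1" --pt "-0.012 -0.0024 0 0 0 0 -1" --pt "-0.013 -0.0026 0 0 0 0 -1"

```text
time_s: 16.67
ee_pos: [0.5136, 0.044, 0.226]
eef_rot: [3.137, 0.001, 1.783]
force: [0.2, 0.2, -3.4]
grip_width: 0.0118
```

```bash
python3 o.py
```

```text
16.6667 [0.5136 0.044  0.226 ] [3.137  0.0006 1.7834] Fx 0.19 Fy 0.15 Fz -3.40 Mx -0.039 My 0.056 Mz -0.021 0.011818380580435441
```

Request:
servo_tool --pt "-0.008 -0.002 0 0 0 0 -1" --pt "-0.02 -0.004 0 0 0 0 -1" --pt "-0.034 -0.007 0 0 0 0 -1" --pt "-0.048 -0.01 0 0 0 0 -1" --pt "-0.062 -0.013 0 0 0 0 -1" --pt "-0.076 -0.016 0 0 0 0 -1" --pt "-0.088 -0.018 0.003 0 0 0 -1" --pt "-0.095 -0.02 0.008 0 0 0 -1"

```text
time_s: 17.33
ee_pos: [0.417, 0.0238, 0.2339]
eef_rot: [3.138, 0.0, 1.783]
force: [-0.3, 0.5, -2.2]
grip_width: 0.0113
```

Request:
servo_tool --pt "-0.002 -0.01 0.003 0 0 0 -1" --pt "-0.002 -0.03 0.006 0 0 0 -1" --pt "0 -0.055 0.01 0 0 0 -1" --pt "0.005 -0.08 0.01 0 0 0 -1" --pt "0.01 -0.105 0.01 0 0 0 -1" --pt "0.015 -0.13 0.01 0 0 0 -1" --pt "0.02 -0.15 0.01 0 0 0 -1" --pt "0.024 -0.16 0.01 0 0 0 -1"

```text
time_s: 18.0
ee_pos: [0.4411, -0.1388, 0.244]
eef_rot: [3.138, 0.001, 1.782]
force: [0.5, 0.6, -3.4]
grip_width: 0.0115
```

```bash
python3 o.py;python3 - <<'E'
from station import ctrl,cams
import cv2,pickle
o=ctrl.get_obs(); p=cams.camera("wrist"); t=cams.camera("top"); s=cams.camera("scene")
pickle.dump((o,p,t,s),open("w6.pkl","wb"))
cv2.imwrite("pics/w6.png",cv2.resize(p["image"][:,:,::-1],(768,576),interpolation=cv2.INTER_CUBIC))
cv2.imwrite("pics/t6.png",cv2.resize(t["image"][:,:,::-1],(768,576),interpolation=cv2.INTER_CUBIC))
E
```

```text
18.0 [ 0.4411 -0.1388  0.244 ] [3.1376 0.001  1.7816] Fx 0.59 Fy 0.48 Fz -3.38 Mx 0.023 My 0.076 Mz -0.003 0.011506298845747633
```

View pics/w6.png

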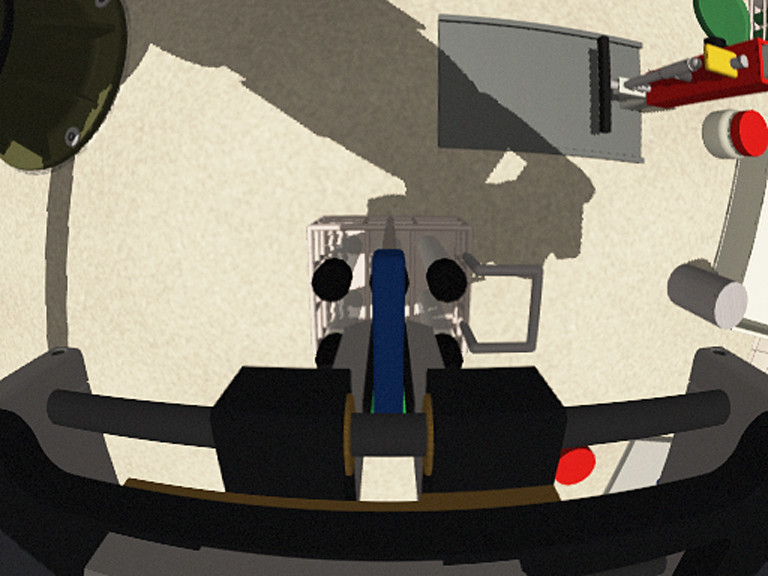

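View pics/t6.png

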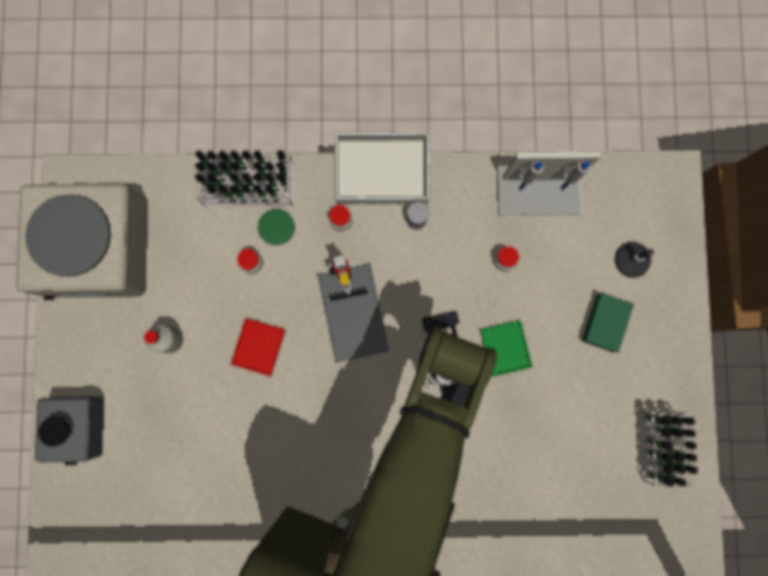

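Request:
servo_tool --pt "0.004 -0.02 0.004 0 0 0 -1" --pt "0.01 -0.05 0.008 0 0 0 -1" --pt "0.017 -0.085 0.012 0 0 0 -1" --pt "0.024 -0.12 0.016 0 0 0 -1" --pt "0.031 -0.155 0.016 0 0 0 -1" --pt "0.038 -0.19 0.016 0 0 0 -1" --pt "0.045 -0.22 0.016 0 0 0 -1" --pt "0.05 -0.24 0.016 0 0 0 -1"

```text
time_s: 18.82
ee_pos: [0.4914, -0.3778, 0.2594]
eef_rot: [3.138, -0.0, 1.782]
force: [0.4, 0.3, -2.9]
grip_width: 0.0117
```

Request:
servo_tool --pt "0.002 -0.02 0 0 0 0 -1" --pt "0.006 -0.04 0 0 0 0 -1" --pt "0.01 -0.06 0 0 0 0 -1" --pt "0.013 -0.075 0 0 0 0 -1" --pt "0.015 -0.085 0 0 0 0 -1" --pt "0.015 -0.09 0 0 0 0 -1" --pt "0.015 -0.09 0 0 0 0 -1" --pt "0.015 -0.09 0 0 0 0 -1"

```text
time_s: 19.48
ee_pos: [0.5067, -0.4668, 0.2593]
eef_rot: [3.138, -0.001, 1.783]
force: [-0.6, -0.4, -2.8]
grip_width: 0.0115
```

```bash
python3 o.py;python3 - <<'E'
from station import ctrl,cams
import cv2,pickle
o=ctrl.get_obs(); p=cams.camera("wrist"); 
pickle.dump((o,p),open("w7.pkl","wb"))
cv2.imwrite("pics/w7.png",cv2.resize(p["image"][:,:,::-1],(768,576),interpolation=cv2.INTER_CUBIC))
E
```

```text
19.4833 [ 0.5067 -0.4668  0.2593] [ 3.1383 -0.0007  1.7828] Fx -0.67 Fy -0.24 Fz -2.82 Mx -0.038 My 0.072 Mz 0.011 0.011487429302351278
```

View pics/w7.png

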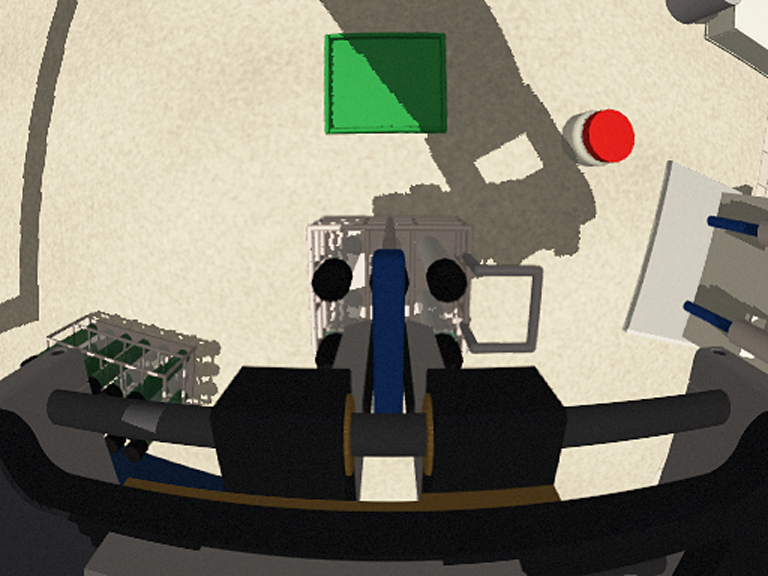

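```bash
python3 - <<'E'
import pickle
from h import *
np.set_printoptions(precision=4,suppress=True)
o,p=pickle.load(open("w7.pkl","rb"))
h=cv2.cvtColor(p["image"],cv2.COLOR_RGB2HSV)
m=cv2.inRange(h,(50,150,40),(75,255,255)); m[120:]=0
n,l,st,c=cv2.connectedComponentsWithStats(m); i=1+np.argmax(st[1:,4]); v,u=np.nonzero(l==i)
print(st[i])
for z in(.0,.015):
    U=np.r_[u,u+1,u,u+1];V=np.r_[v,v,v+1,v+1]
    P=wpt(o,p,U,V,z)[:,:2]; r=cv2.minAreaRect((P*1000).astype(np.float32)); print(z,r,np.array(cv2.boxPoints(r)).round(1).tolist())
m=cv2.inRange(h,(105,120,40),(130,255,255)); m[:150]=0;m[275:]=0;m[:,:240]=0;m[:,280:]=0
v,u=np.nonzero(m); print("blue rows",v.min(),v.max())
zt=o["ee_pos"][2]+.0188+.009
k=v<v.min()+60
P=wpt(o,p,u[k]+.5,v[k]+.5,zt)[:,:2]-o["ee_pos"][:2]
a=o["eef_rot"][2]-np.pi/2; X=np.array([np.cos(a),np.sin(a)]);Y=np.array([-np.sin(a),np.cos(a)])
print("tool yaw",np.degrees(a),"blue along x'",(P@X).min(),(P@X).max(),(P@X).mean(),"y' max",(P@Y).max())
# far end row pixel
for r in range(v.min(),v.min()+30,6):
    c=u[v==r]; print(r,c.min(),c.max(),(wpt(o,p,[c.min(),c.max()+1],[r+.5]*2,zt)[:,:2]-o["ee_pos"][:2])@X)
E
python3 - <<'E'
import cv2,pickle
o,p=pickle.load(open("w7.pkl","rb"))
cv2.imwrite("pics/w7c.png",cv2.resize(p["image"][130:260,195:375,::-1],(800,578),interpolation=cv2.INTER_CUBIC))
E
```

```text
[ 217   22   81   67 5309]
0.0 ((471.10382080078125, -306.87701416015625), (118.61878967285156, 104.50531005859375), 12.547341346740723) [[401.8999938964844, -268.79998779296875], [424.6000061035156, -370.79998779296875], [540.2999877929688, -345.0], [517.5999755859375, -243.0]]
0.015 ((471.8101806640625, -310.0670471191406), (114.54533386230469, 100.91650390625), 12.547329902648926) [[404.8999938964844, -273.29998779296875], [426.8999938964844, -371.79998779296875], [538.7000122070312, -346.8999938964844], [516.7999877929688, -248.39999389648438]]
blue rows 166 274
tool yaw 12.149171615822292 blue along x' -0.005543416095097518 0.00572226967691412 0.00013961549451902599 y' max 0.044116760248834486
166 252 266 [-0.0035  0.0042]
172 249 269 [-0.005   0.0057]
178 249 269 [-0.0051  0.0057]
184 248 269 [-0.0056  0.0058]
190 248 269 [-0.0056  0.0058]
```

View pics/w7c.png

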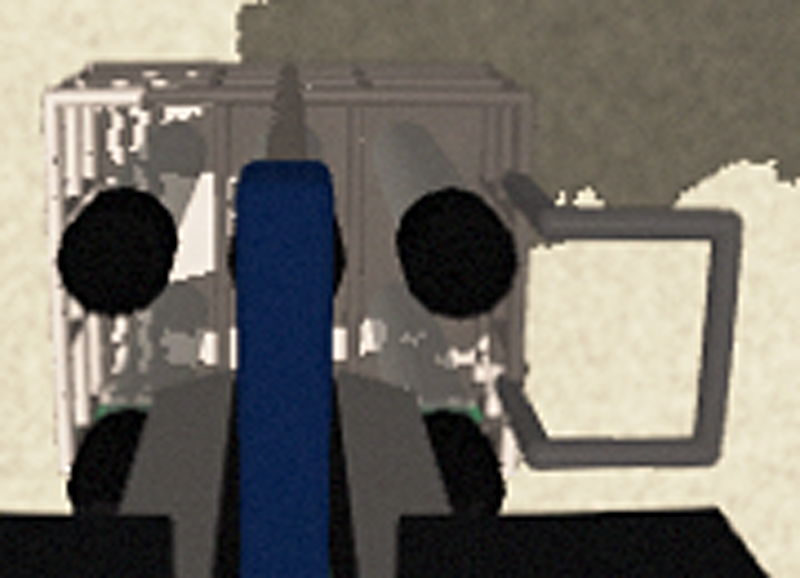

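Run:
```python
import pickle
from h import *
np.set_printoptions(precision=4,suppress=True)
o,p=pickle.load(open("w7.pkl","rb"))
a=o["eef_rot"][2]-np.pi/2; X=np.array([np.cos(a),np.sin(a)]);Y=np.array([-np.sin(a),np.cos(a)])
def q(c,r,dz):
    u=195+c*180/800; v=130+r*130/578
    d=wpt(o,p,u,v,o["ee_pos"][2]+dz)[0,:2]-o["ee_pos"][:2]; return np.array([d@X,d@Y])*1000
z=-.0457
print("arms",q(640,222,z),q(610,453,z),"bar",q(725,330,z))
print("caps",q(118,250,-.0227),q(456,252,-.0227),q(286,250,-.0227))
print("rim60",q(48,95,-.0807),q(528,95,-.0807), "bottom far", q(95,66,-.1407+.0),q(490,66,-.1407))
print("fingers", )
```

```text
arms [63.3433 21.7685] [ 60.8344 -21.9717] bar [81.1839  1.6556]
caps [-25.7196  22.0389] [27.1561 21.691 ] [ 0.5366 22.0137]
rim60 [-46.285   40.0631] [48.8609 40.0801] bottom far [-45.127   40.3468] [50.7209 40.4084]
fingers
```

Request:
servo_tool --pt "-0.004 0.015 0 0 0 0.007 -1" --pt "-0.01 0.04 0 0 0 0.007 -1" --pt "-0.017 0.07 0 0 0 0.007 -1" --pt "-0.024 0.1 0 0 0 0.007 -1" --pt "-0.031 0.13 0 0 0 0.007 -1" --pt "-0.036 0.15 0 0 0 0.007 -1" --pt "-0.0377 0.156 0 0 0 0.007 -1" --pt "-0.0377 0.156 0 0 0 0.007 -1"

```text
time_s: 20.2
ee_pos: [0.469, -0.3092, 0.2606]
eef_rot: [3.137, 0.001, 1.792]
force: [-0.1, -0.9, -2.4]
grip_width: 0.0111
```

Request:
servo_tool --pt "0 0 -0.015 0 0 0 -1" --pt "0 0 -0.035 0 0 0 -1" --pt "0 0 -0.055 0 0 0 -1" --pt "0 0 -0.07 0 0 0 -1" --pt "0 0 -0.082 0 0 0 -1" --pt "0 0 -0.09 0 0 0 -1" --pt "0 0 -0.09 0 0 0 -1" --pt "0 0 -0.09 0 0 0 -1"

```text
time_s: 20.87
ee_pos: [0.4691, -0.3096, 0.1708]
eef_rot: [3.137, 0.001, 1.792]
force: [-0.8, -0.4, -2.2]
grip_width: 0.0115
```

```bash
python3 o.py;python3 - <<'E'
from station import ctrl,cams
import cv2,pickle
o=ctrl.get_obs(); p=cams.camera("wrist"); 
pickle.dump((o,p),open("w8.pkl","wb"))
cv2.imwrite("pics/w8.png",cv2.resize(p["image"][130:260,185:365,::-1],(800,578),interpolation=cv2.INTER_CUBIC))
E
```

```text
20.8667 [ 0.4691 -0.3096  0.1708] [3.1372 0.0006 1.7916] Fx -0.87 Fy -0.23 Fz -2.24 Mx -0.019 My 0.064 Mz 0.046 0.011502085163087438
```

View pics/w8.png

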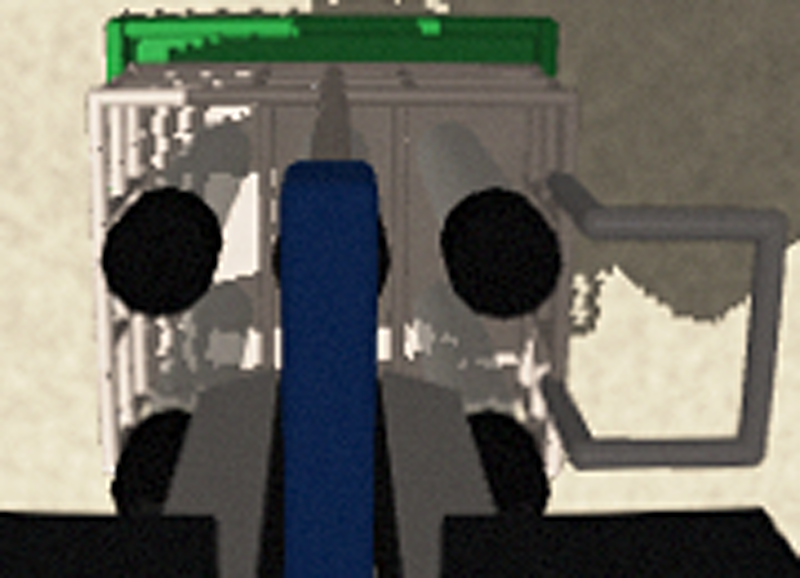

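Run:
```python
import pickle
from h import *
np.set_printoptions(precision=2,suppress=True)
o,p=pickle.load(open("w8.pkl","rb"))
cv2.imwrite("pics/w8c.png",cv2.resize(p["image"][130:165,200:325,::-1],(800,224),interpolation=cv2.INTER_NEAREST))
a=o["eef_rot"][2]-np.pi/2; X=np.array([np.cos(a),np.sin(a)]);Y=np.array([-np.sin(a),np.cos(a)])
def q(c,r,z):
    u=185+c*180/800; v=130+r*130/578
    d=wpt(o,p,u,v,z)[0,:2]-o["ee_pos"][:2]; return np.array([d@X,d@Y])*1000
print("dock",q(105,18,.015),q(557,18,.015),"inner far",q(330,36,.015))
z=o["ee_pos"][2]-.1407
print("bottom",q(142,66,z),q(537,66,z),"rim60",q(95,95,z+.06),q(575,95,z+.06))
h=cv2.cvtColor(p["image"],cv2.COLOR_RGB2HSV); m=cv2.inRange(h,(50,120,30),(75,255,255))
v,u=np.nonzero(m[120:150]);print(u.min(),u.max(),v.min()+120)
for r in range(132,147,2):
    c=np.nonzero(m[r,180:330])[0]+180
    if len(c): print(r,c.min(),c.max())
```

```text
dock [-55.67  51.21] [58.9  51.24] inner far [ 1.3  46.06]
bottom [-44.33  40.16] [51.51 40.23] rim60 [-45.66  39.96] [49.47 39.98]
209 309 134
134 210 308
136 209 309
138 209 309
140 209 309
142 209 309
144 209 309
146 209 309
```

View pics/w8c.png

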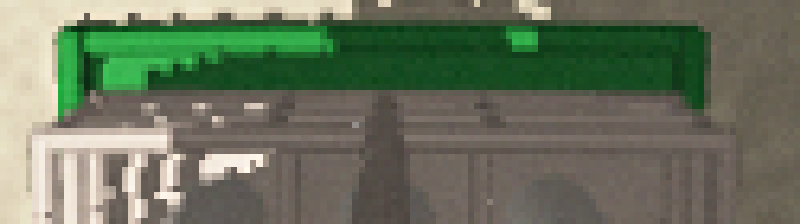

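Request:
servo_tool --pt "-0.001 0.0005 0 0 0 0 -1" --pt "-0.002 0.001 0 0 0 0 -1" --pt "-0.002 0.001 -0.001 0 0 0 -1" --pt "-0.002 0.001 -0.004 0 0 0 -1" --pt "-0.002 0.001 -0.007 0 0 0 -1" --pt "-0.002 0.001 -0.01 0 0 0 -1" --pt "-0.002 0.001 -0.012 0 0 0 -1" --pt "-0.002 0.001 -0.012 0 0 0 -1"

```text
time_s: 21.58
ee_pos: [0.4671, -0.3085, 0.1586]
eef_rot: [3.137, 0.001, 1.792]
force: [-0.3, 0.1, -3.5]
grip_width: 0.0118
```

```bash
python3 o.py;python3 - <<'E'
from station import ctrl,cams
import cv2,pickle
o=ctrl.get_obs(); p=cams.camera("wrist"); 
pickle.dump((o,p),open("w9.pkl","wb"))
cv2.imwrite("pics/w9.png",cv2.resize(p["image"][125:200,190:335,::-1],(800,414),interpolation=cv2.INTER_NEAREST))
E
```

```text
21.5833 [ 0.4671 -0.3085  0.1586] [3.1372 0.0007 1.7917] Fx -0.27 Fy 0.14 Fz -3.51 Mx -0.044 My 0.078 Mz -0.012 0.011845721728696242
```

View pics/w9.png

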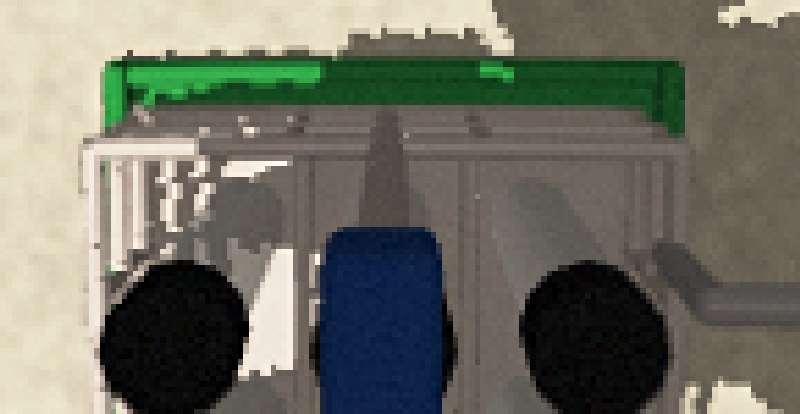

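Request:
servo_tool --pt "0 0 -0.001 0 0 0 -1" --pt "0 0 -0.003 0 0 0 -1" --pt "0 0 -0.005 0 0 0 -1" --pt "0 0 -0.006 0 0 0 -1" --pt "0 0 -0.007 0 0 0 -1" --pt "0 0 -0.008 0 0 0 -1" --pt "0 0 -0.008 0 0 0 -1" --pt "0 0 -0.008 0 0 0 -1"

```text
time_s: 22.3
ee_pos: [0.4672, -0.3086, 0.151]
eef_rot: [3.137, 0.001, 1.792]
force: [0.1, -0.3, -3.1]
grip_width: 0.0113
```

```bash
python3 o.py
```

```text
22.3 [ 0.4672 -0.3086  0.151 ] [3.137  0.001  1.7917] Fx -0.01 Fy -0.31 Fz -3.07 Mx -0.035 My 0.025 Mz -0.005 0.011344843329821592
```

Free of the walls: underside ≈ 10 mm, below the 15 mm rim, no contact. Lowering gently to the floor.

Request:
servo_tool --pt "0 0 -0.001 0 0 0 -1" --pt "0 0 -0.002 0 0 0 -1" --pt "0 0 -0.0025 0 0 0 -1" --pt "0 0 -0.003 0 0 0 -1" --pt "0 0 -0.0035 0 0 0 -1" --pt "0 0 -0.004 0 0 0 -1" --pt "0 0 -0.004 0 0 0 -1" --pt "0 0 -0.004 0 0 0 -1"

```text
time_s: 22.97
ee_pos: [0.4678, -0.3086, 0.1481]
eef_rot: [3.135, 0.002, 1.792]
force: [0.8, 2.5, 6.8]
grip_width: 0.0115
```

```bash
python3 o.py
```

```text
22.9667 [ 0.4678 -0.3086  0.1481] [3.1353 0.0022 1.7919] Fx 1.30 Fy 2.28 Fz 6.81 Mx 0.442 My 0.062 Mz -0.025 0.01146630405756663
```

Request:
servo_tool --pt "0 0 -0.0005 0 0 0 -1" --pt "0 0 -0.001 0 0 0 -1" --pt "0 0 -0.001 0 0 0 -1" --pt "0 0 -0.001 0 0 0 -1" --pt "0 0 -0.001 0 0 0 -1" --pt "0 0 -0.001 0 0 0 -1" --pt "0 0 -0.001 0 0 0 -1" --pt "0 0 -0.001 0 0 0 -1"

```text
time_s: 23.63
ee_pos: [0.4682, -0.3087, 0.1481]
eef_rot: [3.134, 0.003, 1.792]
force: [-0.8, 2.2, 7.9]
grip_width: 0.0115
```

```bash
python3 o.py
```

```text
23.6333 [ 0.4682 -0.3087  0.1481] [3.1342 0.0032 1.792 ] Fx -0.37 Fy 2.32 Fz 7.87 Mx 0.535 My 0.239 Mz -0.030 0.011506740297408866
```

Run:
```python
from station import ctrl,cams
import cv2,pickle
o=ctrl.get_obs(); p=cams.camera("wrist"); s=cams.camera("scene"); 
pickle.dump((o,p,s),open("w10.pkl","wb"))
cv2.imwrite("pics/w10.png",cv2.resize(p["image"][125:245,190:365,::-1],(800,549),interpolation=cv2.INTER_CUBIC))
cv2.imwrite("pics/s10.png",cv2.resize(s["image"][190:290,130:250,::-1],(720,600),interpolation=cv2.INTER_CUBIC))
```

```text
(no output)
```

View pics/w10.png

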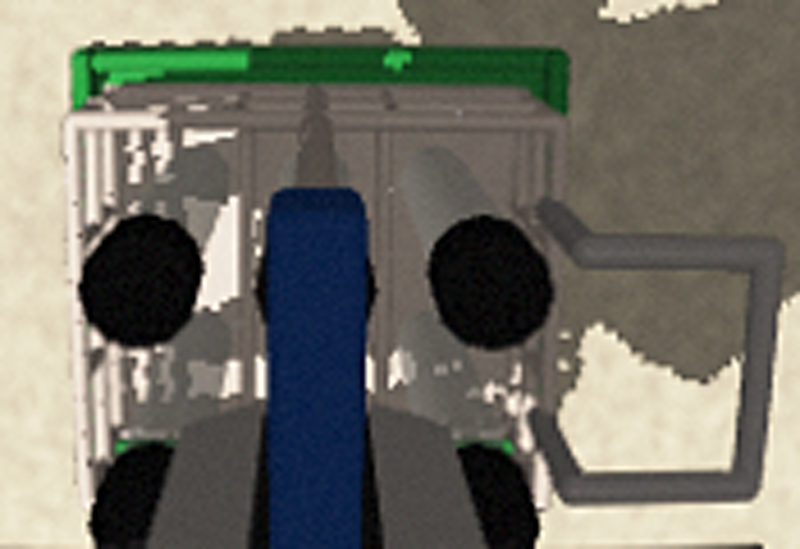

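View pics/s10.png

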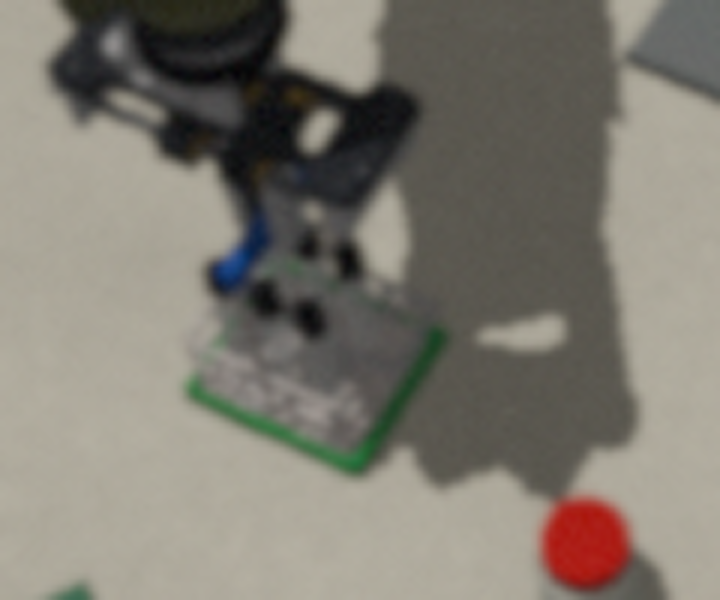

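Run:
```python
import pickle
from h import *
np.set_printoptions(precision=2,suppress=True)
o,p,_=pickle.load(open("w10.pkl","rb"))
a=o["eef_rot"][2]-np.pi/2; X=np.array([np.cos(a),np.sin(a)]);Y=np.array([-np.sin(a),np.cos(a)])
def q(c,r,z):
    u=190+c*175/800; v=125+r*120/549
    d=wpt(o,p,u,v,z)[0,:2]-o["ee_pos"][:2]; return np.array([d@X,d@Y])*1000
print("dock out",q(73,49,.015),q(570,49,.015),"near green top/bot @.015",q(130,439,.015),q(130,452,.015),"@.005",q(130,439,.005),q(130,452,.005),q(510,439,.015))
for z in(.005,.008): print("bottom",z,q(105,88,z),q(545,88,z))
print("far wall inner top",q(320,64,.015))
cv2.imwrite("pics/w10c.png",cv2.resize(p["image"][128:160,200:320,::-1],(780,208),interpolation=cv2.INTER_NEAREST))
cv2.imwrite("pics/w10d.png",cv2.resize(p["image"][205:245,200:320,::-1],(780,260),interpolation=cv2.INTER_NEAREST))
```

```text
dock out [-54.35  50.4 ] [59.97 50.45] near green top/bot @.015 [-43.87 -43.92] [-44.01 -47.31] @.005 [-45.24 -47.57] [-45.39 -51.07] [ 48.93 -44.17]
bottom 0.005 [-48.55  40.33] [56.09 40.38]
bottom 0.008 [-48.11  40.61] [55.55 40.65]
far wall inner top [ 2.34 46.36]
```

View pics/w10c.png

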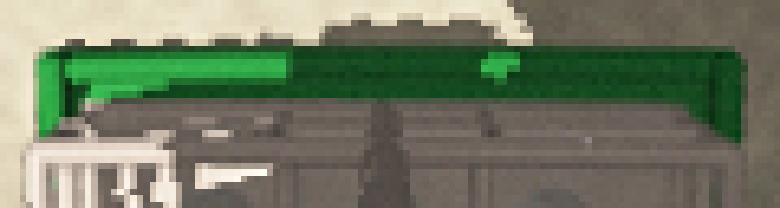

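View pics/w10d.png

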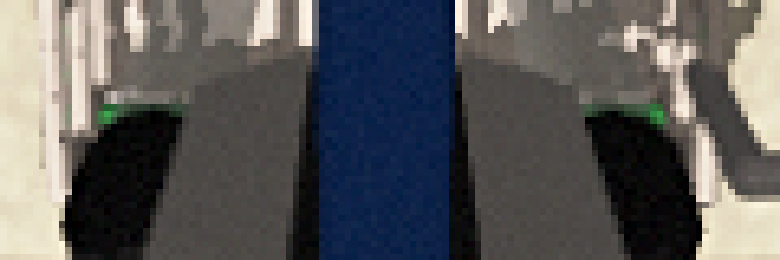

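Request:
servo_tool --pt "0 0 0.0015 0 0 0 -1" --pt "0 0 0.002 0 0 0 -1" --pt "0.0014 0.0008 0.002 -0.003 0.0137 0 -1" --pt "0.0014 0.0008 0.002 -0.003 0.0137 0 -1" --pt "0.0014 0.0008 0.002 -0.003 0.0137 0 -1" --pt "0.0014 0.0008 0.001 -0.003 0.0137 0 -1" --pt "0.0014 0.0008 0 -0.003 0.0137 0 -1" --pt "0.0014 0.0008 0 -0.003 0.0137 0 -1"

```text
time_s: 24.4
ee_pos: [0.4696, -0.3079, 0.1479]
eef_rot: [-3.135, 0.003, 1.792]
force: [0.1, 0.2, -3.9]
grip_width: 0.0116
```

```bash
python3 o.py
```

```text
24.4 [ 0.4696 -0.3079  0.1479] [-3.135   0.0031  1.792 ] Fx 0.15 Fy 0.17 Fz -3.91 Mx -0.039 My 0.048 Mz 0.053 0.011561599766650648
```

Request:
servo_tool --pt "0 0 -0.0005 0 0 0 -1" --pt "0 0 -0.001 0 0 0 -1" --pt "0 0 -0.0015 0 0 0 -1" --pt "0 0 -0.0015 0 0 0 -1" --pt "0 0 -0.0015 0 0 0 -1" --pt "0 0 -0.0015 0 0 0 -1" --pt "0 0 -0.0015 0 0 0 -1" --pt "0 0 -0.0015 0 0 0 -1"

```text
time_s: 25.07
ee_pos: [0.4699, -0.3083, 0.1478]
eef_rot: [-3.136, 0.005, 1.792]
force: [-2.0, 0.5, 9.0]
grip_width: 0.0114
```

```bash
python3 o.py
```

```text
25.0667 [ 0.4699 -0.3083  0.1478] [-3.1362  0.0047  1.7919] Fx -1.80 Fy 0.93 Fz 9.00 Mx 0.323 My 0.590 Mz -0.029 0.01144823255626382
```

Request:
servo_tool --pt "0 0 0 0 0 0 -1" --pt "0 0 0 0 0 0 -1" --pt "0 0 0 0 0 0 -1" --pt "0 0 0 0 0 0 -1" --pt "0 0 0 0 0 0 -0.7" --pt "0 0 0 0 0 0 -0.4" --pt "0 0 0 0 0 0 -0.2" --pt "0 0 0 0 0 0 0" --newtons 5

```text
time_s: 25.73
ee_pos: [0.47, -0.3082, 0.1476]
eef_rot: [-3.136, 0.005, 1.792]
force: [-0.7, -0.0, -0.3]
grip_width: 0.0308
```

```bash
python3 o.py
python3 - <<'E'
from station import ctrl,cams
import cv2,pickle
o=ctrl.get_obs(); p=cams.camera("wrist")
pickle.dump((o,p),open("w11.pkl","wb"))
cv2.imwrite("pics/w11.png",cv2.resize(p["image"][:,:,::-1],(768,576),interpolation=cv2.INTER_CUBIC))
E
```

```text
25.7333 [ 0.47   -0.3082  0.1476] [-3.1362  0.0045  1.7919] Fx -0.66 Fy 0.12 Fz -0.29 Mx -0.042 My 0.068 Mz -0.017 0.03078737243826315
```

View pics/w11.png

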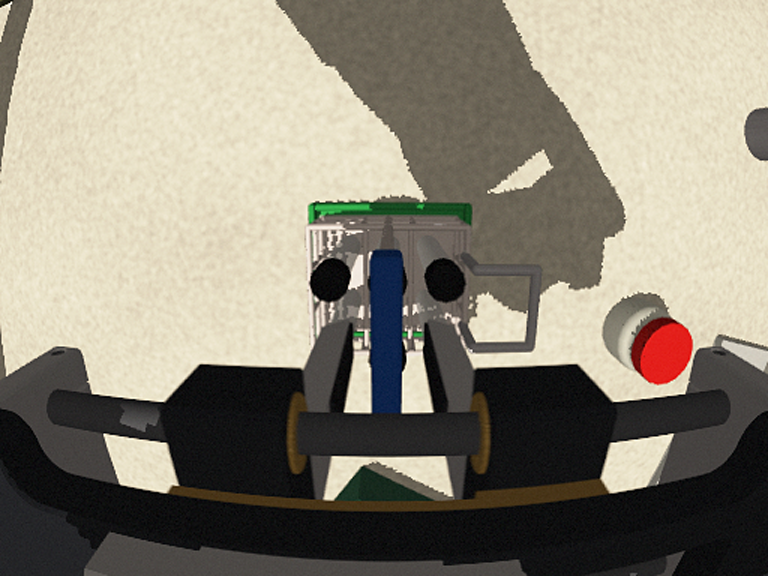

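Request:
servo_tool --pt "0 0 0.004 0 0 0 0.05" --pt "0 0 0.012 0 0 0 0.05" --pt "0 0 0.025 0 0 0 0.05" --pt "0 0 0.045 0 0 0 0.05" --pt "0 0 0.065 0 0 0 0.05" --pt "0 0 0.085 0 0 0 0.05" --pt "0 0 0.105 0 0 0 0.05" --pt "0 0 0.12 0 0 0 0.05"

```text
time_s: 26.45
ee_pos: [0.4701, -0.3083, 0.2704]
eef_rot: [-3.138, 0.006, 1.792]
force: [0.2, -0.3, 0.1]
grip_width: 0.0493
```

Request:
servo_tool --pt "0.004 -0.015 0.02 0 0 0 0.1" --pt "0.011 -0.04 0.05 0 0 0 0.1" --pt "0.018 -0.07 0.08 0 0 0 0.1" --pt "0.024 -0.095 0.08 0 0 0 0.1" --pt "0.03 -0.12 0.08 0 0 0 0.1" --pt "0.035 -0.14 0.08 0 0 0 0.1" --pt "0.035 -0.14 0.08 0 0 0 0.1" --pt "0.035 -0.14 0.08 0 0 0 0.1"

```text
time_s: 27.12
ee_pos: [0.5049, -0.4489, 0.35]
eef_rot: [-3.137, 0.006, 1.791]
force: [-0.4, 1.2, 0.1]
grip_width: 0.0516
```

```bash
python3 o.py
python3 - <<'E'
from station import ctrl,cams
import cv2,pickle
o=ctrl.get_obs(); p=cams.camera("wrist"); s=cams.camera("scene")
pickle.dump((o,p,s),open("w12.pkl","wb"))
cv2.imwrite("pics/w12.png",cv2.resize(p["image"][:,:,::-1],(768,576),interpolation=cv2.INTER_CUBIC))
cv2.imwrite("pics/w12c.png",cv2.resize(p["image"][20:190,180:380,::-1],(700,595),interpolation=cv2.INTER_CUBIC))
cv2.imwrite("pics/s12.png",cv2.resize(s["image"][190:290,130:250,::-1],(720,600),interpolation=cv2.INTER_CUBIC))
E
```

```text
27.1167 [ 0.5049 -0.4489  0.35  ] [-3.1373  0.0056  1.791 ] Fx -0.13 Fy 1.25 Fz 0.11 Mx -0.069 My 0.059 Mz -0.023 0.05160777712313566
```

View pics/w12.png

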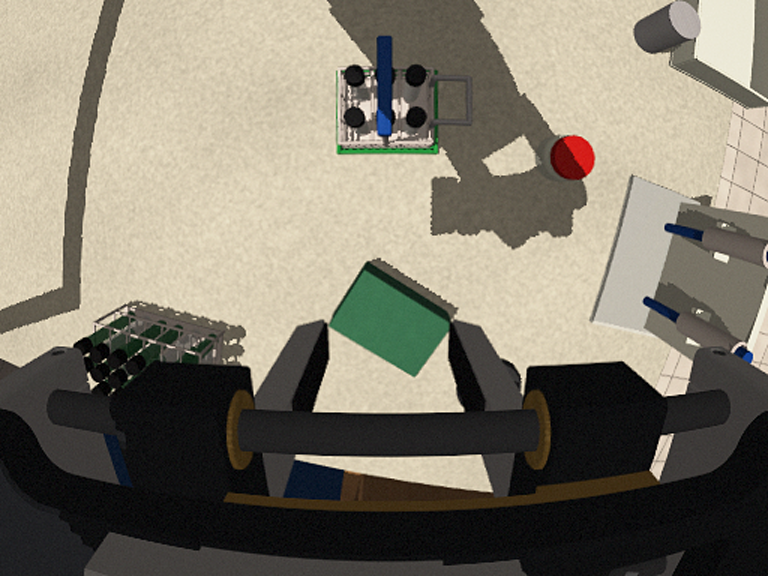

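View pics/w12c.png

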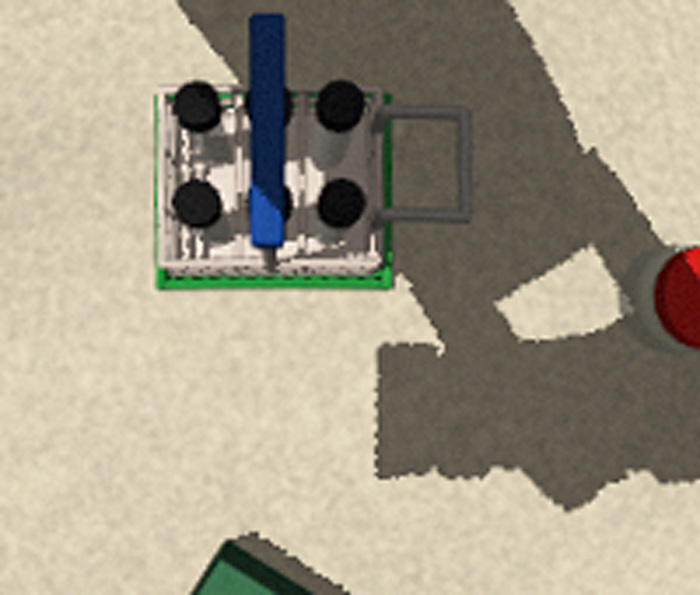

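View pics/s12.png

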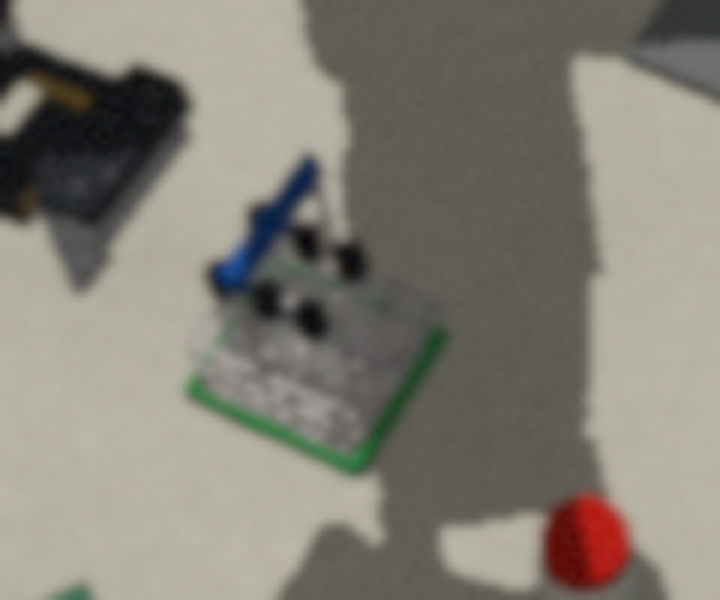

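Run:
```python
import pickle
from h import *
np.set_printoptions(precision=4,suppress=True)
o,p,s=pickle.load(open("w12.pkl","rb"))
D=p["depth"]
def P(u,v):
    z=np.median(D[v-1:v+2,u-1:u+2]); 
    a=np.array([(u+.5-p["cx"])/p["fx"],(v+.5-p["cy"])/p["fy"]]); r=np.hypot(*a)
    d=np.r_[a/r*np.sin(r),np.cos(r)]; X=d/d[2]*z
    H=np.array(p["hand_eye"]); R=Rn.from_euler("xyz",o["eef_rot"]).as_matrix()
    return R@(H[:3,:3]@X+H[:3,3])+o["ee_pos"]
c=lambda x,y:(int(180+x*200/700),int(20+y*170/595))
for n,x,y in(("h far",266,30),("h mid",266,120),("h near",268,230),("cap -x far",196,105),("cap +x far",340,105),("cap -x near",196,203),("cap +x near",340,203),("bench",60,300),("dock rim near",270,283),("bar",465,160),("arm near",430,214),("bench2",560,420)): print(n,P(*c(x,y)))
```

```text
h far [ 0.4627 -0.2757  0.1707]
h mid [ 0.47   -0.3081  0.1703]
h near [ 0.4783 -0.3453  0.1704]
cap -x far [ 0.4394 -0.2981  0.1213]
cap +x far [ 0.4935 -0.2862  0.1216]
cap -x near [ 0.4482 -0.3367  0.1216]
cap +x near [ 0.502  -0.3247  0.1214]
bench [ 0.3771 -0.3841 -0.0019]
dock rim near [ 0.4803 -0.3549  0.0133]
bar [ 0.5471 -0.2906  0.1007]
arm near [ 0.5382 -0.3175  0.1012]
bench2 [ 0.6421 -0.3884 -0.0011]
```

```bash
python3 -c "
from station import hand_in;print(hand_in())"
```

```text
the job is handed in; nothing more can be done
None
```

The rack is off the hook and standing fully home and level in the green dock. I've let go, backed the arm clear and handed the job in after about 27 s of the 58 s allowed.

**Off the hook:** I pinched the blue handle and lifted until the bar touched the keeper, about 42 mm up, with roughly 3 N of contact. I lowered it about 3 mm into the gap and drew it straight out towards the robot. The force readings during the draw showed nothing beyond noise. I read forces only at the end of each move, so I can't rule out brief peaks in between.

**Into the dock:** My first try at setting it down met one edge about 3 mm too early. The rack was tipped about 1° in the grip. I raised it about 2 mm, took out the tilt, set it down with about 12 N on the dock floor, and let go.

**Last checks:**
- **Height:** the handle top measured 170.4 mm, on a bench reading 1–2 mm low. That agrees with the 172 mm expected when it is fully home.
- **Level:** three points along the handle and four tube caps each agree within 0.4 mm.
- **Position:** the pictures show the rack inside the dock walls, and the arm touching nothing.
- **Other things:** nothing touched them in any move. I did not re-measure each one at the end.

**Disagreements:** The top and scene cameras differed by up to about 9 mm on the dock's position, and more on the handle's. I relied on the wrist camera for the final fit.

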